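Ready the ceramics for wrapping

TASK

Get the ceramics on the packing bench ready for wrapping: stand every toppled vase upright on the brown packing mat, and put every square planter pot on the same mat turned over, mouth down. Each piece must stand on its own, directly on the mat and wholly within its edges; leave the tape rolls, knife, stapler, tin and carton where they are.

Things in the scene. Friction and masses are not known exactly. Their poses are not given: they have to be found in the camera images.
- mat: Packing mat fixed to the bench: flat kraft-brown pad 140 mm (its x) by 620 mm (its y), 6 mm thick, darker strip at both short ends. Origin at the centre of its underside; x points away from the robot, y along its length; z up.
- vase_blue: White ceramic vase, blue bands and rim, 130 mm long, 0.32 kg. Square body 50 x 50 mm for the first 92 mm from the foot, 36 mm square shoulder to 101 mm, neck 24 mm across, round rim 34 mm across over the last 8 mm. Origin on its axis at mid-length, 65 mm from the foot; z runs from foot to mouth, x and y square to the faces. It starts lying on one face on the bench. May be absent.
- vase_green: White ceramic vase, green bands and rim, 130 mm long, 0.32 kg. Square body 50 x 50 mm for the first 92 mm from the foot, 36 mm square shoulder to 101 mm, neck 24 mm across, round rim 34 mm across over the last 8 mm. Origin on its axis at mid-length, 65 mm from the foot; z runs from foot to mouth, x and y square to the faces. It starts lying on one face on the bench. May be absent.
- vase_red: White ceramic vase, red bands and rim, 130 mm long, 0.32 kg. Square body 50 x 50 mm for the first 92 mm from the foot, 36 mm square shoulder to 101 mm, neck 24 mm across, round rim 34 mm across over the last 8 mm. Origin on its axis at mid-length, 65 mm from the foot; z runs from foot to mouth, x and y square to the faces. It starts lying on one face on the bench. May be absent.
- pot_terracotta: Square terracotta planter pot, open at one end, 60 x 60 mm outside, 80 mm high, walls and bottom 5 mm, white band near the rim, 0.26 kg. Origin at its centre, 40 mm from the bottom; z runs from bottom to mouth, x and y square to the faces. It starts standing mouth-up on the bench. May be absent.
- pot_yellow: Square yellow planter pot, open at one end, 60 x 60 mm outside, 80 mm high, walls and bottom 5 mm, white band near the rim, 0.26 kg. Origin at its centre, 40 mm from the bottom; z runs from bottom to mouth, x and y square to the faces. It starts standing mouth-up on the bench. May be absent.
- tape_brown: Brown tape roll lying flat, 100 mm across, 48 mm high; origin at the centre of its underside. Bystander.
- tape_white: White tape roll lying flat, 90 mm across, 40 mm high; origin at the centre of its underside. Bystander.
- knife: Orange utility knife lying flat, about 165 x 32 x 16 mm, long along its y; origin under its handle's centre. Bystander.
- stapler: Black stapler, 130 x 36 x 46 mm, long along its x; origin at the centre of its underside. Bystander.
- tin: Metal tin with a blue label, 72 mm across, 95 mm high, standing; origin at the centre of its underside. Bystander.
- carton: Small taped cardboard carton 70 x 120 x 60 mm; origin at the centre of its underside. Bystander.
Mind the look-alikes: they are no part of the job. Leave any pink or yellow look-alike of the vase_green alone.

How it is judged:
At the end, for the whole second after the job is handed in: Every vase stands upright and every pot mouth-down (within 0.1 rad), at rest directly on the mat (height within 5 mm), origin no further from the mat's centre than 45 mm (pot 40) across its width and 285 mm (pot 280) along its length (angle between each of vase_blue, vase_green, vase_red's own z axis and vertical below 0.1 rad and x of vase_blue in the frame of mat between -0.045 and 0.045 m and y of vase_blue in the frame of mat between -0.285 and 0.285 m and z of vase_blue in the frame of mat between 0.066 and 0.076 m and linear speed of each of vase_blue, vase_green, vase_red, pot_terracotta, pot_yellow below 0.02 m/s and x of vase_green in the frame of mat between -0.045 and 0.045 m and y of vase_green in the frame of mat between -0.285 and 0.285 m and z of vase_green in the frame of mat between 0.066 and 0.076 m and x of vase_red in the frame of mat between -0.045 and 0.045 m and y of vase_red in the frame of mat between -0.285 and 0.285 m and z of vase_red in the frame of mat between 0.066 and 0.076 m and angle between each of pot_terracotta, pot_yellow's own z axis and vertical above 3.04 rad and x of pot_terracotta in the frame of mat between -0.04 and 0.04 m and y of pot_terracotta in the frame of mat between -0.28 and 0.28 m and z of pot_terracotta in the frame of mat between 0.041 and 0.051 m and x of pot_yellow in the frame of mat between -0.04 and 0.04 m and y of pot_yellow in the frame of mat between -0.28 and 0.28 m and z of pot_yellow in the frame of mat between 0.041 and 0.051 m); the robot touches nothing.
It fails at once if a bystander (tape roll, knife, stapler, tin or carton) is moved more than 50 mm (distance of any of tape_brown, tape_white, knife, stapler, tin, carton from where it was at the start of the episode above 0.05 m).
Of vase_blue, vase_green, vase_red only 2 to 3 are there at a start; the rules pass over those that are not, and their reading is None.
Of pot_terracotta, pot_yellow only 1 to 2 are there at a start; the rules pass over those that are not, and their reading is None.
At some moment in a run one of vase_blue, vase_green, vase_red, pot_terracotta, pot_yellow may be knocked a few centimetres aside while the robot is not near it.
Once in a run the grip may slacken for a moment while it holds something.
It also fails if it takes over 210 s, if anything falls off the work surface, if the arm or the gripper's body presses on something with over 40 N, if the wrist force passes 120 N, or if a joint passes its speed limit or range.

ROBOT

A 6-joint arm with a two-finger parallel gripper is mounted at the origin on the work surface. World frame = base frame: x ahead of the robot, y to its left, z up, the work surface at z = 0. Lengths are in m, angles in rad, forces in N, time in s.
With the tool pointing down it reaches from about 0.375 to 0.9 m from the base axis. Payload 3.1 kg.
Tool frame: the origin (TCP) lies on the front face of the gripper's body, between the roots of the fingers; the fingertips stand 73 mm ahead of it and the grasp point (between the pads) lies 54 mm ahead of it (manip.tips_ahead is the distance from the TCP to the fingertips, in m); z points along the fingers, y is the line along which they close (so a half turn about z gives the same grasp; the last joint's range is limited). The gripper opens to 85 mm and grips with 20 to 120 N. Pads are 22 mm wide; open, the fingers measure 114 mm over their backs; the gripper's body (76 mm by 85 mm) begins 54 mm behind the grasp point. The pads swing forward as they close: fully open they stand 13 mm farther back than shut.
Start: joints at [-1.508, 0.527, 1.433, -0, 1.181, -0.178], TCP at [0.15, -0.607, 0.304] pointing down, gripper open.
Joint ranges: [-3.08, 3.08], [-0.75, 2.2], [0.22, 2.44], [-1.43, 4.57], [0, 2.65], [-2.85, 2.85]. Speed limits (rad/s): [2.79, 2.79, 3.14, 3.14, 3.14, 3.14].

INTERFACE

Orientations are given as a unit quaternion [x, y, z, w].
In Python, from station import sense, eyes, workorder, manip gives the robot as it stands.
- The arm moves only by the shell command python3 -m inch 'ROWS' [OPENING] [FORCE]. ROWS is JSON, a list of rows, each an object of numbers: "dx", "dy", "dz": the shift along the tool's x, y, z in cm; "wx", "wy", "wz": the turn, a rotation vector about the tool's x, y, z in degrees. In form: [{"dx": .., "dy": .., "dz": .., "wx": .., "wy": .., "wz": ..}, ...]. A call has 1 to 10 rows; each row shifts and turns the commanded pose from where the row before left it, along the tool's axes as they then stand; what a row does not reach is not made up. A row lasts 1/8 s, in which the tool goes at most 62.5 mm and 10.7 degrees, less where a joint would pass 70% of its speed; a pose out of reach is approached as far as the arm can. A call with a gripper value outside its range is refused whole. OPENING is the opening, from 0 (shut) to 1 (fully open), set as the call begins (- or left out, the last holds). The fingers move at their own pace and stop on an object; FORCE is the grip in N (left out, the last holds). Time passes only in rows, so rows that do not move let the fingers close. It gives the time, the measured TCP pose, the force, the opening and the grip force at its end, in the units of the state.
- sense(): the state, without advancing time (a new reading comes with each control period).
- eyes.snapshot(name): name is "scene" or "top"; returns the picture (400x640x3 uint8, red, green, blue); there is no depth.
- eyes.camera_params(name): a dict with "fx", "fy", "cx", "cy" (pixels), "rvec" (rotation vector, rad) and "tvec" (3), from world to camera coordinates, as OpenCV has them. Camera axes: x right, y down, z forward; pixel columns grow to the right and rows downward; lengths in m; the calibration is good to about 2 mm. A picture is of the moment at which its call begins. camera_params takes no time and is no camera call.
- workorder.sign_off(): hands the job in; it is judged then, once.
The state is a dict: "t": time; "q": joint angles; "qd": joint speeds; "tau": joint torques, N m; "tcp_pos": TCP position; "tool_rot": TCP orientation; "force": force on the tool from outside, world axes, zero at the start; "ft_torque": the same for the moment, N m; "finger_gap": opening from 0.0 (shut) to 1.0 (fully open); "gripper_force": force on a finger pad.
Only numpy, scipy, OpenCV 4.12 (cv2) and the standard library are available. Lean on these libraries where they do the work, as an engineer would, in place of code of your own. Each camera call takes 0.05 s, during which the arm holds its last target. There are 200 camera calls.

## Working session

There is one attempt and no reset: what is moved stays moved. The work goes in short steps, Python scripts to look and compute and a shell command to move; the robot and the scene stay as the last step left them, time stands still between calls to the robot, and variables do not carry over. Pictures are saved under pics/ and viewed, at most 14 in all, crops included, and the job is handed in when it is done.

```bash
ls; mkdir -p pics; python3 - <<'E'
from station import sense, eyes, workorder, manip
import cv2
s=sense();print({k:s[k] for k in('t','tcp_pos','tool_rot','finger_gap')},manip.tips_ahead)
for n in('scene','top'):
    print(n,eyes.camera_params(n)); im=eyes.snapshot(n); cv2.imwrite(f'pics/{n}0.png',im[:,:,::-1])
E
```

```text
pics
{'t': 0.0, 'tcp_pos': array([ 0.14965989, -0.60625412,  0.30292014]), 'tool_rot': array([ 9.92698728e-01,  1.20615432e-01,  6.08092171e-05, -1.07185032e-03]), 'finger_gap': 0.9988967761139181} 0.0726
scene {'fx': 436.27834994681575, 'fy': 436.27834994681575, 'cx': 322.51797018112416, 'cy': 193.69918003699163, 'rvec': array([ 2.09804022,  1.53820991, -0.48672565]), 'tvec': array([-0.07771243, -0.39923187,  2.09369461])}
top {'fx': 417.1570944095743, 'fy': 417.1570944095743, 'cx': 317.1964641630493, 'cy': 204.33146801060948, 'rvec': array([ 2.1527254 , -2.11105783,  0.20143929]), 'tvec': array([-0.09226764,  0.53418314,  1.59250644])}
```

View pics/top0.png

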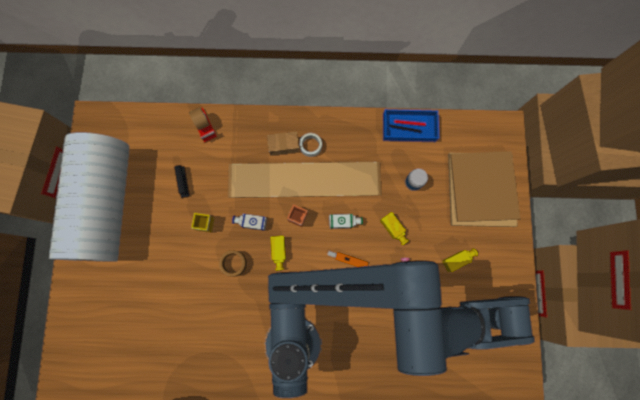

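View pics/scene0.png

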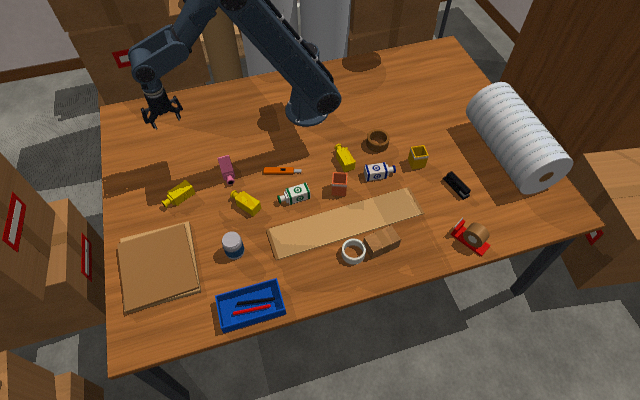

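The top view shows the mat at (231–380, 163–196), the blue vase at (250,221) with its mouth to the left, and the green vase at (345,221) with its mouth to the right. The yellow pot is at (201,222) and the terracotta pot at (298,215). There is no red vase; the pink and yellow bottles are look-alikes.

```bash
cat > h.py <<'E'
import numpy as np, cv2
from scipy.spatial.transform import Rotation as Ro
from station import sense, eyes
G=0.054
def cam(n):
    c=eyes.camera_params(n); K=np.array([[c['fx'],0,c['cx']],[0,c['fy'],c['cy']],[0,0,1]]); return K,np.array(c['rvec']),np.array(c['tvec'])
def ray(n,uv,z):
    K,r,t=cam(n); R=cv2.Rodrigues(r)[0]; o=-R.T@t
    d=(R.T@np.linalg.inv(K)@np.c_[np.atleast_2d(uv),np.ones(len(np.atleast_2d(uv)))].T).T
    return o+d*((z-o[2])/d[:,2])[:,None]
def px(n,P):
    K,r,t=cam(n); return cv2.projectPoints(np.atleast_2d(np.float64(P)),r,t,K,None)[0][:,0]
def R_of(yaw,tilt):
    """closing axis y horizontal at yaw (deg, from world x); tool z tilted from down by tilt deg
    about it: horizontal part of tool z = sin(tilt)*(z_up x closing ... see print)"""
    a=np.radians(yaw); y=np.array([np.cos(a),np.sin(a),0]); h=np.array([-y[1],y[0],0])
    t=np.radians(tilt); z=h*np.sin(t)+np.array([0,0,-1])*np.cos(t)
    return np.c_[np.cross(y,z),y,z]
def state():
    s=sense(); R=Ro.from_quat(s['tool_rot']).as_matrix(); return s,np.array(s['tcp_pos']),R
def plan(P,R,p0=None,R0=None,step=.055,ang=9.5,half=True):
    """rows to bring grasp point to P with R: turn about grasp point first, then shift. Returns end pose"""
    if p0 is None:
        s,p0,R0=state(); p0=p0+R0[:,2]*G
        print('t',round(s['t'],1),'grasp pt',p0.round(3))
    if half and (R0[:,1]@R[:,1])<0: R=R@np.diag([-1,-1,1.])
    w=Ro.from_matrix(R0.T@R).as_rotvec(); n=int(np.ceil(np.degrees(np.linalg.norm(w))/ang-.01))
    if n:
        q=Ro.from_rotvec(w/n).as_matrix(); d=np.array([0,0,G])-q@[0,0,G]
        print(' turn x%d d %s w %s'%(n,(d*100).round(2),np.degrees(w/n).round(2)))
    v=R.T@(np.array(P)-p0); n=max(1,int(np.ceil(np.linalg.norm(v)/step)))
    print(' shift x%d d %s'%(n,(v/n*100).round(2)))
    return np.array(P),R
E
python3 - <<'E'
from h import *
im=cv2.imread('pics/top0.png'); c=cv2.resize(im[140:285,170:430],None,fx=3,fy=3,interpolation=cv2.INTER_CUBIC); cv2.imwrite('pics/crop0.png',c)
hsv=cv2.cvtColor(im,cv2.COLOR_BGR2HSV)
print(ray('top',[[231,163],[380,163],[380,196],[231,196]],.006).round(3))
for n,(u,v) in dict(bl=(250,221),gr=(345,221),py=(201,222),pt=(298,215),mat=(300,180),bench=(330,240)).items(): print(n,hsv[v,u-16:u+17:4].tolist())
E
```

```text
[[ 0.709  0.274  0.006]
 [ 0.722 -0.338  0.006]
 [ 0.583 -0.336  0.006]
 [ 0.571  0.267  0.006]]
bl [[97, 18, 127], [27, 16, 175], [114, 73, 126], [26, 22, 183], [115, 36, 136], [111, 25, 145], [28, 19, 175], [115, 74, 124], [12, 76, 74]]
gr [[16, 63, 137], [68, 36, 158], [64, 24, 167], [66, 38, 141], [64, 38, 146], [60, 19, 171], [39, 17, 154], [68, 11, 186], [69, 76, 114]]
py [[15, 175, 146], [15, 171, 149], [25, 241, 149], [22, 198, 63], [22, 231, 105], [23, 232, 110], [23, 139, 90], [19, 196, 82], [14, 163, 91]]
pt [[15, 171, 148], [15, 169, 134], [10, 181, 104], [9, 175, 109], [10, 179, 107], [10, 178, 156], [11, 161, 98], [14, 156, 88], [15, 156, 90]]
mat [[18, 123, 181], [18, 122, 180], [18, 122, 180], [17, 123, 179], [18, 123, 180], [18, 123, 179], [18, 124, 179], [18, 124, 179], [18, 121, 179]]
bench [[15, 173, 140], [14, 169, 140], [14, 169, 142], [15, 175, 140], [14, 168, 143], [15, 171, 142], [15, 171, 143], [15, 172, 142], [15, 169, 143]]
```

View pics/crop0.png

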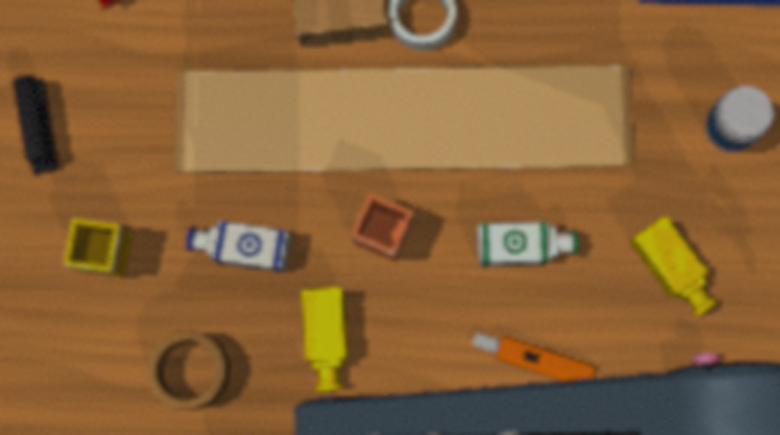

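The crop gives the mouth, foot and rim corners of all four pieces. Next I turn them into positions.

```bash
python3 - <<'E'
from h import *
f=lambda a:np.array(a,float)/3+[170,140]-.33
D=dict(bl=([(219,222),(288,229),(283,270),(213,263)],.05,(193,239)),gr=([(479,223),(547,222),(549,264),(480,266)],.05,(578,243)),
 py=([(69,219),(121,221),(117,271),(65,267)],.08,None),pt=([(371,195),(414,213),(394,255),(353,238)],.08,None))
for n,(c,z,rim) in D.items():
    Q=ray('top',f(c),z)[:,:2]; ctr=Q.mean(0); (_,wh,_)=cv2.minAreaRect(Q.astype(np.float32))
    e=(Q[1]+Q[2]-Q[0]-Q[3]); print(n,'ctr',ctr.round(3),'wh',np.round(wh,3),'axis deg',np.degrees(np.arctan2(e[1],e[0])).round(1),end=' ')
    if rim: r=ray('top',f([rim]),.025)[0,:2]; print('rim',r.round(3)); ctr3=[*ctr,.05]
    else: print(); ctr3=[*ctr,.08]
    print('   scene px',px('scene',ctr3).round(0))
c=f([(181,71),(629,66),(629,164),(181,170)]);Q=ray('top',c,.006);print(Q.round(3),Q.mean(0))
s=cv2.imread('pics/scene0.png'); cv2.imwrite('pics/sc0.png',cv2.resize(s[125:265,200:440],None,fx=3.3,fy=3.3,interpolation=cv2.INTER_CUBIC))
E
```

```text
bl ctr [0.462 0.166] wh [0.091 0.054] axis deg -94.6 rim [0.473 0.246]
   scene px [[375. 168.]]
gr ctr [ 0.472 -0.176] wh [0.056 0.09 ] axis deg -87.6 rim [ 0.478 -0.262]
   scene px [[297. 189.]]
py ctr [0.456 0.362] wh [0.067 0.064] axis deg -92.2 
   scene px [[418. 151.]]
pt ctr [ 0.488 -0.006] wh [0.06 0.06] axis deg -111.6 
   scene px [[338. 178.]]
[[ 0.707  0.278  0.006]
 [ 0.727 -0.335  0.006]
 [ 0.59  -0.334  0.006]
 [ 0.569  0.271  0.006]] [ 0.64838935 -0.02981595  0.006     ]
```

View pics/sc0.png

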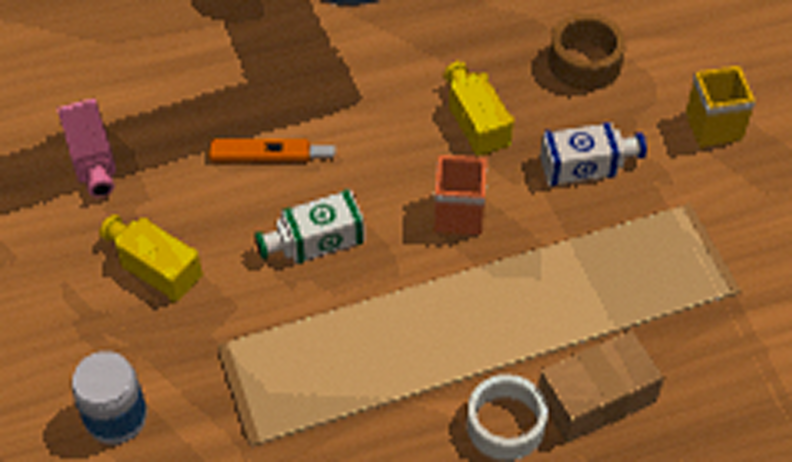

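Both views agree. Green vase first: I'll go above it, tilt 45° and descend.

```bash
python3 - <<'E'
from h import *
s,p,R=state(); g=p+R[:,2]*G
a=plan([.472,-.173,.20],R)
b=plan([.472,-.173,.20],R_of(2.4,45),*a)
c=plan([.472,-.173,.030],R_of(2.4,45),*b)
E
```

```text
t 0.1 grasp pt [ 0.15  -0.606  0.249]
 shift x10 d [ 4.17 -3.43  0.5 ]
 turn x10 d [-0.33  0.31  0.02] w [ 3.07  3.75 -7.42]
 shift x1 d [0. 0. 0.]
 shift x4 d [-3.01  0.    3.01]
```

```bash
python3 -m inch '[{"dx":4.17,"dy":-3.43,"dz":0.5},{"dx":4.17,"dy":-3.43,"dz":0.5},{"dx":4.17,"dy":-3.43,"dz":0.5},{"dx":4.17,"dy":-3.43,"dz":0.5},{"dx":4.17,"dy":-3.43,"dz":0.5},{"dx":4.17,"dy":-3.43,"dz":0.5},{"dx":4.17,"dy":-3.43,"dz":0.5},{"dx":4.17,"dy":-3.43,"dz":0.5},{"dx":4.17,"dy":-3.43,"dz":0.5},{"dx":4.17,"dy":-3.43,"dz":0.5}]' 1 60 && python3 -m inch '[{"dx":-0.33,"dy":0.31,"wx":3.07,"wy":3.75,"wz":-7.42},{"dx":-0.33,"dy":0.31,"wx":3.07,"wy":3.75,"wz":-7.42},{"dx":-0.33,"dy":0.31,"wx":3.07,"wy":3.75,"wz":-7.42},{"dx":-0.33,"dy":0.31,"wx":3.07,"wy":3.75,"wz":-7.42},{"dx":-0.33,"dy":0.31,"wx":3.07,"wy":3.75,"wz":-7.42},{"dx":-0.33,"dy":0.31,"wx":3.07,"wy":3.75,"wz":-7.42},{"dx":-0.33,"dy":0.31,"wx":3.07,"wy":3.75,"wz":-7.42},{"dx":-0.33,"dy":0.31,"wx":3.07,"wy":3.75,"wz":-7.42},{"dx":-0.33,"dy":0.31,"wx":3.07,"wy":3.75,"wz":-7.42},{"dx":-0.33,"dy":0.31,"wx":3.07,"wy":3.75,"wz":-7.42}]'; python3 -m inch '[{"dx":0}]'; python3 - <<'E'
from h import *
s,p,R=state(); print(R.round(2),s['q'].round(2)); plan([.472,-.173,.030],R_of(2.4,45))
cv2.imwrite('pics/t1.png',eyes.snapshot('top')[130:290,180:440,::-1].repeat(3,0).repeat(3,1))
E
```

```text
[[ 0.97  0.24 -0.  ]
 [ 0.24 -0.97  0.  ]
 [ 0.   -0.   -1.  ]] [-1.51  0.53  1.43  0.    1.18 -0.18]
t 0.1 grasp pt [ 0.15  -0.606  0.249]
 turn x10 d [-0.33  0.31  0.02] w [ 3.07  3.75 -7.42]
 shift x11 d [1.29 3.09 4.1 ]invalid input at $[0]: expected keys dx, dy, dz, wx, wy, wz
invalid input at $[0]: expected keys dx, dy, dz, wx, wy, wz
```

View pics/t1.png

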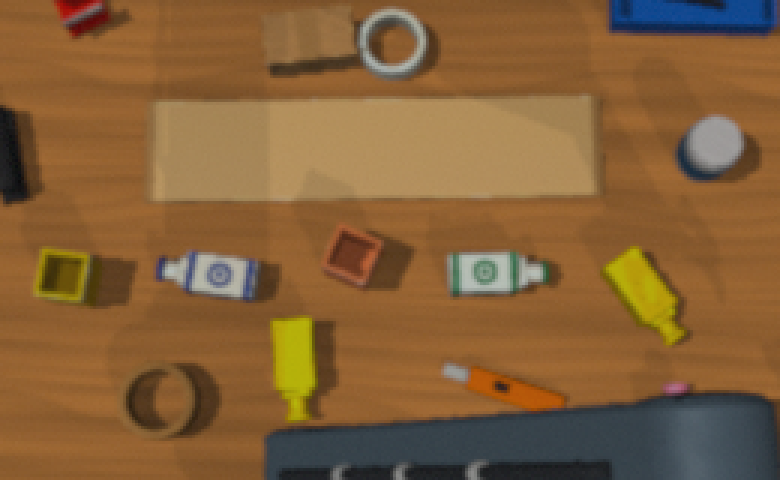

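The arm hasn't moved and the scene is unchanged: every row must carry all six keys.

```bash
python3 -m inch '[{"dx":4.17,"dy":-3.43,"dz":0.5,"wx":0,"wy":0,"wz":0},{"dx":4.17,"dy":-3.43,"dz":0.5,"wx":0,"wy":0,"wz":0},{"dx":4.17,"dy":-3.43,"dz":0.5,"wx":0,"wy":0,"wz":0},{"dx":4.17,"dy":-3.43,"dz":0.5,"wx":0,"wy":0,"wz":0},{"dx":4.17,"dy":-3.43,"dz":0.5,"wx":0,"wy":0,"wz":0},{"dx":4.17,"dy":-3.43,"dz":0.5,"wx":0,"wy":0,"wz":0},{"dx":4.17,"dy":-3.43,"dz":0.5,"wx":0,"wy":0,"wz":0},{"dx":4.17,"dy":-3.43,"dz":0.5,"wx":0,"wy":0,"wz":0},{"dx":4.17,"dy":-3.43,"dz":0.5,"wx":0,"wy":0,"wz":0},{"dx":4.17,"dy":-3.43,"dz":0.5,"wx":0,"wy":0,"wz":0}]' 1 60 && python3 -m inch '[{"dx":-0.33,"dy":0.31,"dz":0,"wx":3.07,"wy":3.75,"wz":-7.42},{"dx":-0.33,"dy":0.31,"dz":0,"wx":3.07,"wy":3.75,"wz":-7.42},{"dx":-0.33,"dy":0.31,"dz":0,"wx":3.07,"wy":3.75,"wz":-7.42},{"dx":-0.33,"dy":0.31,"dz":0,"wx":3.07,"wy":3.75,"wz":-7.42},{"dx":-0.33,"dy":0.31,"dz":0,"wx":3.07,"wy":3.75,"wz":-7.42},{"dx":-0.33,"dy":0.31,"dz":0,"wx":3.07,"wy":3.75,"wz":-7.42},{"dx":-0.33,"dy":0.31,"dz":0,"wx":3.07,"wy":3.75,"wz":-7.42},{"dx":-0.33,"dy":0.31,"dz":0,"wx":3.07,"wy":3.75,"wz":-7.42},{"dx":-0.33,"dy":0.31,"dz":0,"wx":3.07,"wy":3.75,"wz":-7.42},{"dx":-0.33,"dy":0.31,"dz":0,"wx":3.07,"wy":3.75,"wz":-7.42}]'; python3 -m inch '[{"dx":0,"dy":0,"dz":0,"wx":0,"wy":0,"wz":0}]'; python3 - <<'E'
from h import *
s,p,R=state(); print(R.round(2),s['q'].round(2)); plan([.472,-.173,.030],R_of(2.4,45))
E
```

```text
t: 1.4
tcp_pos: [0.4733, -0.1724, 0.2537]
tool_rot: [0.993, 0.121, 0.0, 0.0]
force: [-0.3, -1.7, 0.2]
finger_gap: 1.003
gripper_force: 0.0
t: 2.65
tcp_pos: [0.4739, -0.2128, 0.2397]
tool_rot: [0.638, 0.668, 0.265, -0.277]
force: [-0.5, -0.3, -0.2]
finger_gap: 0.998
gripper_force: 0.0
t: 2.78
tcp_pos: [0.4743, -0.2131, 0.2389]
tool_rot: [0.641, 0.666, 0.264, -0.276]
force: [-0.5, 0.3, -0.1]
finger_gap: 1.003
gripper_force: 0.0
[[-0.03  1.   -0.03]
 [ 0.71  0.04  0.71]
 [ 0.71 -0.   -0.71]] [-0.84  0.67  1.58  0.46  1.54 -1.05]
t 2.8 grasp pt [ 0.473 -0.175  0.201]
 turn x1 d [-0.01 -0.    0.  ] w [-0.01  0.09 -0.16]
 shift x4 d [-2.98 -0.02  3.05]
```

```bash
python3 -m inch '[{"dx":-3,"dy":0,"dz":3,"wx":0,"wy":0,"wz":0},{"dx":-3,"dy":0,"dz":3,"wx":0,"wy":0,"wz":0},{"dx":-3,"dy":0,"dz":3,"wx":0,"wy":0,"wz":0},{"dx":-1.5,"dy":0,"dz":1.5,"wx":0,"wy":0,"wz":0},{"dx":-1.5,"dy":0,"dz":1.5,"wx":0,"wy":0,"wz":0},{"dx":0,"dy":0,"dz":0,"wx":0,"wy":0,"wz":0}]' 1 60; python3 -m inch '[{"dx":0,"dy":0,"dz":0,"wx":0,"wy":0,"wz":0},{"dx":0,"dy":0,"dz":0,"wx":0,"wy":0,"wz":0},{"dx":0,"dy":0,"dz":0,"wx":0,"wy":0,"wz":0},{"dx":0,"dy":0,"dz":0,"wx":0,"wy":0,"wz":0},{"dx":0,"dy":0,"dz":0,"wx":0,"wy":0,"wz":0},{"dx":0,"dy":0,"dz":0,"wx":0,"wy":0,"wz":0},{"dx":0,"dy":0,"dz":0,"wx":0,"wy":0,"wz":0},{"dx":0,"dy":0,"dz":0,"wx":0,"wy":0,"wz":0}]' 0 60
python3 - <<'E'
from h import *
cv2.imwrite('pics/s2.png',cv2.resize(eyes.snapshot('scene')[125:265,200:440,::-1],None,fx=3.3,fy=3.3,interpolation=cv2.INTER_CUBIC))
E
```

```text
t: 3.52
tcp_pos: [0.4737, -0.2124, 0.0697]
tool_rot: [0.64, 0.666, 0.264, -0.277]
force: [0.2, 0.9, 0.5]
finger_gap: 1.002
gripper_force: 0.0
t: 4.53
tcp_pos: [0.4746, -0.2133, 0.0715]
tool_rot: [0.64, 0.667, 0.265, -0.275]
force: [1.5, -3.2, 5.3]
finger_gap: 0.582
gripper_force: 57.9
```

View pics/s2.png

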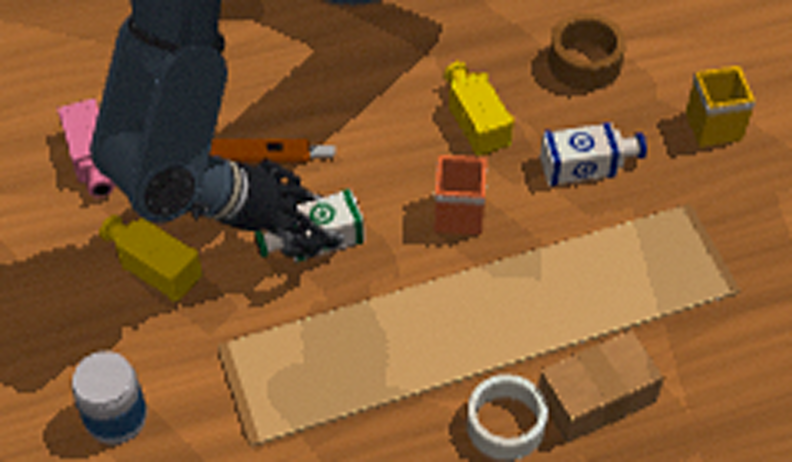

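```bash
python3 - <<'E'
from h import *
s,p,R=state(); p=p+R[:,2]*G;print(p)
a=plan(p+[0,0,.13],R)
b=plan([.60,-.24,p[2]+.13],R_of(2.4,0),*a)
c=plan([.656,-.27,.14],R_of(2.,-45),*b)
c=plan([.656,-.27,.06],R_of(2.,-45),*c)
E
```

```text
[ 0.47310146 -0.17520636  0.03324667]
t 4.6 grasp pt [ 0.473 -0.175  0.033]
 shift x3 d [ 3.06  0.01 -3.07]
 turn x5 d [0.84 0.   0.07] w [ 0.02 -8.98 -0.  ]
 shift x3 d [-2.34  4.14  0.  ]
 turn x5 d [0.84 0.   0.07] w [ 0.03 -9.    0.08]
 shift x2 d [-0.31  2.75  1.95]
 shift x2 d [2.83 0.   2.83]
```

```bash
python3 -m inch '[{"dx":3.06,"dy":0,"dz":-3.07,"wx":0,"wy":0,"wz":0},{"dx":3.06,"dy":0,"dz":-3.07,"wx":0,"wy":0,"wz":0},{"dx":3.06,"dy":0,"dz":-3.07,"wx":0,"wy":0,"wz":0},{"dx":0.84,"dy":0,"dz":0.07,"wx":0,"wy":-9,"wz":0},{"dx":0.84,"dy":0,"dz":0.07,"wx":0,"wy":-9,"wz":0},{"dx":0.84,"dy":0,"dz":0.07,"wx":0,"wy":-9,"wz":0},{"dx":0.84,"dy":0,"dz":0.07,"wx":0,"wy":-9,"wz":0},{"dx":0.84,"dy":0,"dz":0.07,"wx":0,"wy":-9,"wz":0}]'; python3 -m inch '[{"dx":-2.34,"dy":4.14,"dz":0,"wx":0,"wy":0,"wz":0},{"dx":-2.34,"dy":4.14,"dz":0,"wx":0,"wy":0,"wz":0},{"dx":-2.34,"dy":4.14,"dz":0,"wx":0,"wy":0,"wz":0},{"dx":0.84,"dy":0,"dz":0.07,"wx":0,"wy":-9,"wz":0.1},{"dx":0.84,"dy":0,"dz":0.07,"wx":0,"wy":-9,"wz":0.1},{"dx":0.84,"dy":0,"dz":0.07,"wx":0,"wy":-9,"wz":0},{"dx":0.84,"dy":0,"dz":0.07,"wx":0,"wy":-9,"wz":0},{"dx":0.84,"dy":0,"dz":0.07,"wx":0,"wy":-9,"wz":0},{"dx":0,"dy":0,"dz":0,"wx":0,"wy":0,"wz":0}]'; python3 - <<'E'
from h import *
s,p,R=state(); print(R.round(2),s['q'].round(2)); c=plan([.656,-.27,.14],R_of(2.,-45)); plan([.656,-.27,.07],R_of(2.,-45),*c)
cv2.imwrite('pics/s3.png',cv2.resize(eyes.snapshot('scene')[125:265,200:440,::-1],None,fx=3.3,fy=3.3,interpolation=cv2.INTER_CUBIC))
E
```

```text
t: 5.58
tcp_pos: [0.4718, -0.1741, 0.2161]
tool_rot: [0.692, 0.722, -0.002, 0.002]
force: [-0.2, 0.2, -3.7]
finger_gap: 0.579
gripper_force: 59.4
t: 6.7
tcp_pos: [0.5964, -0.199, 0.1969]
tool_rot: [0.639, 0.668, -0.266, 0.273]
force: [-0.6, -0.0, -3.2]
finger_gap: 0.584
gripper_force: 59.8
[[-0.03  1.    0.02]
 [ 0.71  0.04 -0.7 ]
 [-0.7  -0.01 -0.71]] [-0.26  0.72  1.64 -1.09  0.86  0.48]
t 6.7 grasp pt [ 0.598 -0.237  0.159]
 turn x1 d [ 0.02 -0.    0.  ] w [-0.   -0.18  0.54]
 shift x2 d [-0.58  2.85  1.89]
 shift x2 d [2.47 0.   2.47]
```

View pics/s3.png

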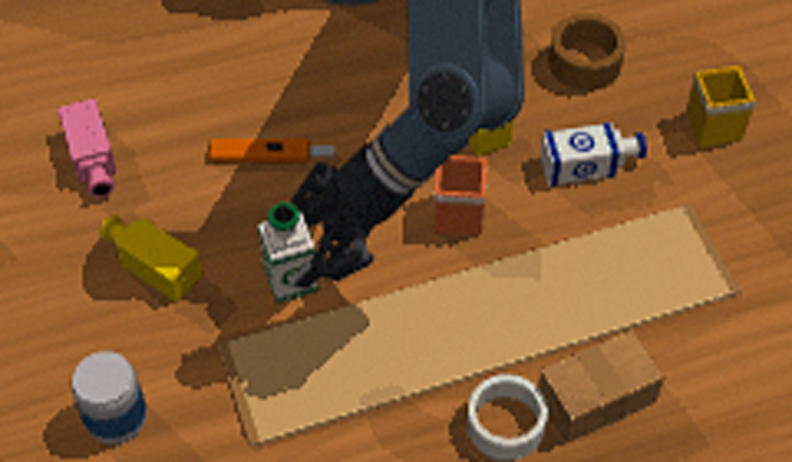

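Green is upright in the gripper. Now lowering it onto the mat.

```bash
python3 -m inch '[{"dx":-0.58,"dy":2.85,"dz":1.89,"wx":0,"wy":0,"wz":0.5},{"dx":-0.58,"dy":2.85,"dz":1.89,"wx":0,"wy":0,"wz":0},{"dx":2.47,"dy":0,"dz":2.47,"wx":0,"wy":0,"wz":0},{"dx":2.47,"dy":0,"dz":2.47,"wx":0,"wy":0,"wz":0},{"dx":0,"dy":0,"dz":0,"wx":0,"wy":0,"wz":0}]';  python3 -m inch '[{"dx":0.7,"dy":0,"dz":0.7,"wx":0,"wy":0,"wz":0},{"dx":0,"dy":0,"dz":0,"wx":0,"wy":0,"wz":0},{"dx":0,"dy":0,"dz":0,"wx":0,"wy":0,"wz":0}]'; python3 -m inch '[{"dx":0.35,"dy":0,"dz":0.35,"wx":0,"wy":0,"wz":0},{"dx":0,"dy":0,"dz":0,"wx":0,"wy":0,"wz":0},{"dx":0,"dy":0,"dz":0,"wx":0,"wy":0,"wz":0}]'; python3 - <<'E'
from h import *
s,p,R=state(); print(s['q'].round(2)); c=plan([.656,-.27,.04],R_of(2.,-45))
E
```

```text
t: 7.38
tcp_pos: [0.6547, -0.2358, 0.1091]
tool_rot: [0.644, 0.663, -0.266, 0.274]
force: [-0.6, -0.3, -2.6]
finger_gap: 0.581
gripper_force: 59.6
t: 7.75
tcp_pos: [0.6572, -0.2349, 0.1033]
tool_rot: [0.644, 0.662, -0.264, 0.278]
force: [0.2, 0.0, -3.2]
finger_gap: 0.576
gripper_force: 59.6
t: 8.12
tcp_pos: [0.6567, -0.2347, 0.0969]
tool_rot: [0.643, 0.663, -0.265, 0.277]
force: [-0.2, -0.1, -2.3]
finger_gap: 0.578
gripper_force: 59.6
[-0.29  0.93  1.49 -1.15  0.82  0.56]
t 8.1 grasp pt [ 0.658 -0.273  0.059]
 turn x1 d [-0.01  0.01  0.  ] w [ 0.14  0.08 -0.35]
 shift x1 d [ 1.54 -0.21  1.12]
```

```bash
python3 -m inch '[{"dx":0.5,"dy":0,"dz":0.5,"wx":0,"wy":0,"wz":0},{"dx":0,"dy":0,"dz":0,"wx":0,"wy":0,"wz":0},{"dx":0,"dy":0,"dz":0,"wx":0,"wy":0,"wz":0}]'; python3 -m inch '[{"dx":0.3,"dy":0,"dz":0.2,"wx":0,"wy":0,"wz":0},{"dx":0,"dy":0,"dz":0,"wx":0,"wy":0,"wz":0},{"dx":0,"dy":0,"dz":0,"wx":0,"wy":0,"wz":0}]'; python3 -m inch '[{"dx":0.3,"dy":0,"dz":0.2,"wx":0,"wy":0,"wz":0},{"dx":0,"dy":0,"dz":0,"wx":0,"wy":0,"wz":0},{"dx":0,"dy":0,"dz":0,"wx":0,"wy":0,"wz":0}]'
```

```text
t: 8.5
tcp_pos: [0.6566, -0.2347, 0.0895]
tool_rot: [0.643, 0.663, -0.265, 0.277]
force: [0.1, 0.5, -2.5]
finger_gap: 0.579
gripper_force: 59.8
t: 8.88
tcp_pos: [0.657, -0.2344, 0.0885]
tool_rot: [0.643, 0.662, -0.266, 0.279]
force: [-2.0, 2.1, 5.5]
finger_gap: 0.58
gripper_force: 60.9
t: 9.25
tcp_pos: [0.657, -0.2342, 0.0882]
tool_rot: [0.642, 0.661, -0.268, 0.28]
force: [-5.9, 5.8, 17.7]
finger_gap: 0.58
gripper_force: 62.1
```

```bash
python3 -m inch '[{"dx":-0.25,"dy":0,"dz":-0.15,"wx":0,"wy":0,"wz":0},{"dx":0,"dy":0,"dz":0,"wx":0,"wy":0,"wz":0}]'; python3 -m inch '[{"dx":0,"dy":0,"dz":0,"wx":0,"wy":0,"wz":0},{"dx":0,"dy":0,"dz":0,"wx":0,"wy":0,"wz":0},{"dx":0,"dy":0,"dz":0,"wx":0,"wy":0,"wz":0},{"dx":0,"dy":0,"dz":0,"wx":0,"wy":0,"wz":0},{"dx":0,"dy":0,"dz":-2,"wx":0,"wy":0,"wz":0},{"dx":0,"dy":0,"dz":-4,"wx":0,"wy":0,"wz":0},{"dx":0,"dy":0,"dz":-5,"wx":0,"wy":0,"wz":0},{"dx":0,"dy":0,"dz":-5,"wx":0,"wy":0,"wz":0}]' 1; python3 - <<'E'
from h import *
im=eyes.snapshot('scene'); cv2.imwrite('pics/s4.png',im[125:265,200:440,::-1].repeat(3,0).repeat(3,1))
cv2.imwrite('pics/t4.png',eyes.snapshot('top')[:,:,::-1])
s,p,R=state()
b=plan([.462,.161,.20],R_of(-4.6,0))
c=plan([.462,.161,.030],R_of(-4.6,-45),*b)
E
```

```text
t: 9.5
tcp_pos: [0.657, -0.2344, 0.0885]
tool_rot: [0.643, 0.662, -0.266, 0.279]
force: [-2.2, 3.7, 9.4]
finger_gap: 0.582
gripper_force: 61.3
t: 10.5
tcp_pos: [0.6522, -0.1189, 0.2004]
tool_rot: [0.643, 0.663, -0.264, 0.277]
force: [0.6, -0.2, 0.4]
finger_gap: 1.0
gripper_force: 0.0
t 10.6 grasp pt [ 0.657 -0.155  0.166]
 turn x5 d [-0.85  0.06  0.07] w [0.69 9.01 1.22]
 shift x7 d [ 4.27 -3.13 -0.49]
 turn x5 d [ 0.84 -0.    0.07] w [-0. -9. -0.]
 shift x4 d [3.01 0.   3.01]
```

View pics/s4.png

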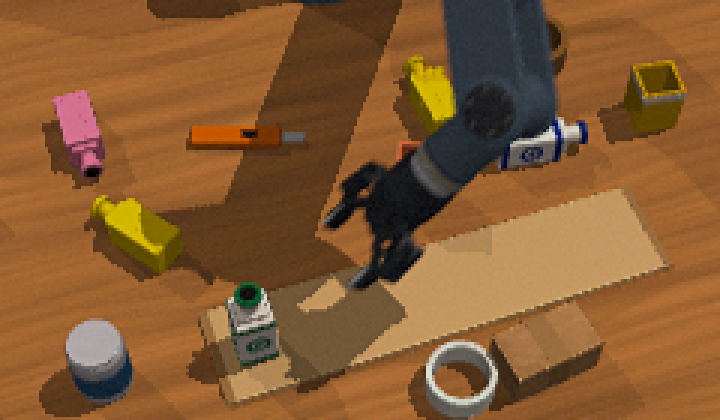

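Green stands on the mat at crop (255,325). Blue next.

```bash
python3 -m inch '[{"dx":-0.85,"dy":0.06,"dz":0.07,"wx":0.69,"wy":9.01,"wz":1.22},{"dx":-0.85,"dy":0.06,"dz":0.07,"wx":0.69,"wy":9.01,"wz":1.22},{"dx":-0.85,"dy":0.06,"dz":0.07,"wx":0.69,"wy":9.01,"wz":1.22},{"dx":-0.85,"dy":0.06,"dz":0.07,"wx":0.69,"wy":9.01,"wz":1.22},{"dx":-0.85,"dy":0.06,"dz":0.07,"wx":0.69,"wy":9.01,"wz":1.22}]'; python3 -m inch '[{"dx":4.27,"dy":-3.13,"dz":-0.49,"wx":0,"wy":0,"wz":0},{"dx":4.27,"dy":-3.13,"dz":-0.49,"wx":0,"wy":0,"wz":0},{"dx":4.27,"dy":-3.13,"dz":-0.49,"wx":0,"wy":0,"wz":0},{"dx":4.27,"dy":-3.13,"dz":-0.49,"wx":0,"wy":0,"wz":0},{"dx":4.27,"dy":-3.13,"dz":-0.49,"wx":0,"wy":0,"wz":0},{"dx":4.27,"dy":-3.13,"dz":-0.49,"wx":0,"wy":0,"wz":0},{"dx":4.27,"dy":-3.13,"dz":-0.49,"wx":0,"wy":0,"wz":0}]';  python3 -m inch '[{"dx":0.84,"dy":0,"dz":0.07,"wx":0,"wy":-9,"wz":0},{"dx":0.84,"dy":0,"dz":0.07,"wx":0,"wy":-9,"wz":0},{"dx":0.84,"dy":0,"dz":0.07,"wx":0,"wy":-9,"wz":0},{"dx":0.84,"dy":0,"dz":0.07,"wx":0,"wy":-9,"wz":0},{"dx":0.84,"dy":0,"dz":0.07,"wx":0,"wy":-9,"wz":0},{"dx":0,"dy":0,"dz":0,"wx":0,"wy":0,"wz":0}]'; python3 - <<'E'
from h import *
print(state()[0]['q'].round(2))
a=eyes.snapshot('scene'); b=cv2.imread('pics/scene0.png')[:,:,::-1]
cv2.imwrite('pics/s5.png',np.hstack([a[130:210,330:440],b[130:210,330:440]])[:,:,::-1].repeat(3,0).repeat(3,1))
c=plan([.462,.161,.030],R_of(-4.6,-45))
E
```

```text
t: 11.22
tcp_pos: [0.6544, -0.1594, 0.2151]
tool_rot: [0.737, 0.676, -0.001, -0.005]
force: [-1.3, 0.4, -0.4]
finger_gap: 0.998
gripper_force: 0.0
t: 12.1
tcp_pos: [0.4609, 0.1585, 0.2508]
tool_rot: [0.737, 0.676, -0.003, -0.003]
force: [0.9, -0.1, 0.3]
finger_gap: 1.001
gripper_force: 0.0
t: 12.85
tcp_pos: [0.4647, 0.1963, 0.2328]
tool_rot: [0.678, 0.627, -0.285, 0.255]
force: [-0.8, -0.0, 0.6]
finger_gap: 1.001
gripper_force: 0.0
[ 0.45  0.67  1.62 -0.66  1.38  0.84]
t 12.9 grasp pt [0.461 0.158 0.196]
 turn x1 d [ 0.01 -0.06  0.  ] w [-0.61 -0.07  0.25]
 shift x4 d [2.99 0.01 2.86]
```

View pics/s5.png

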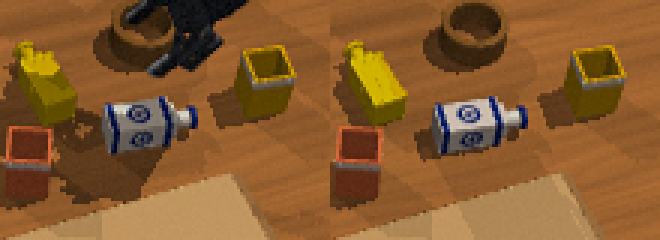

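Blue lies where it was; descending and gripping.

```bash
python3 -m inch '[{"dx":3,"dy":0,"dz":2.9,"wx":-0.6,"wy":0,"wz":0.2},{"dx":3,"dy":0,"dz":2.9,"wx":0,"wy":0,"wz":0},{"dx":3,"dy":0,"dz":2.9,"wx":0,"wy":0,"wz":0},{"dx":1.5,"dy":0,"dz":1.4,"wx":0,"wy":0,"wz":0},{"dx":1.4,"dy":0,"dz":1.3,"wx":0,"wy":0,"wz":0},{"dx":0,"dy":0,"dz":0,"wx":0,"wy":0,"wz":0}]' 1 60; python3 -m inch '[{"dx":0,"dy":0,"dz":0,"wx":0,"wy":0,"wz":0},{"dx":0,"dy":0,"dz":0,"wx":0,"wy":0,"wz":0},{"dx":0,"dy":0,"dz":0,"wx":0,"wy":0,"wz":0},{"dx":0,"dy":0,"dz":0,"wx":0,"wy":0,"wz":0},{"dx":0,"dy":0,"dz":0,"wx":0,"wy":0,"wz":0},{"dx":0,"dy":0,"dz":0,"wx":0,"wy":0,"wz":0},{"dx":0,"dy":0,"dz":0,"wx":0,"wy":0,"wz":0}]' 0 60
python3 - <<'E'
from h import *
s,p,R=state(); p=p+R[:,2]*G
a=plan(p+[0,0,.13],R)
b=plan([.58,.17,p[2]+.13],R_of(-4.6,0),*a)
c=plan([.640,.21,.14],R_of(2.,45),*b)
c=plan([.640,.21,.06],R_of(2.,45),*c)
E
```

```text
t: 13.65
tcp_pos: [0.4655, 0.1984, 0.0697]
tool_rot: [0.68, 0.626, -0.281, 0.26]
force: [0.8, -0.0, 0.2]
finger_gap: 0.997
gripper_force: 0.0
t: 14.52
tcp_pos: [0.4659, 0.1987, 0.0714]
tool_rot: [0.68, 0.626, -0.281, 0.261]
force: [-0.2, 0.1, 6.1]
finger_gap: 0.579
gripper_force: 56.4
t 14.5 grasp pt [0.463 0.161 0.033]
 shift x3 d [-3.07  0.01 -3.06]
 turn x5 d [-0.85  0.    0.07] w [ 0.03  9.01 -0.02]
 shift x3 d [0.63 3.86 0.  ]
 turn x5 d [-0.84  0.06  0.07] w [ 0.52  8.99 -1.25]
 shift x2 d [0.52 3.07 2.16]
 shift x2 d [-2.83  0.    2.83]
```

```bash
python3 -m inch '[{"dx":-3.07,"dy":0,"dz":-3.06,"wx":0,"wy":0,"wz":0},{"dx":-3.07,"dy":0,"dz":-3.06,"wx":0,"wy":0,"wz":0},{"dx":-3.07,"dy":0,"dz":-3.06,"wx":0,"wy":0,"wz":0},{"dx":-0.85,"dy":0,"dz":0.07,"wx":0,"wy":9,"wz":0},{"dx":-0.85,"dy":0,"dz":0.07,"wx":0,"wy":9,"wz":0},{"dx":-0.85,"dy":0,"dz":0.07,"wx":0,"wy":9,"wz":0},{"dx":-0.85,"dy":0,"dz":0.07,"wx":0,"wy":9,"wz":0},{"dx":-0.85,"dy":0,"dz":0.07,"wx":0,"wy":9,"wz":0}]'; python3 -m inch '[{"dx":0.63,"dy":3.86,"dz":0,"wx":0,"wy":0,"wz":0},{"dx":0.63,"dy":3.86,"dz":0,"wx":0,"wy":0,"wz":0},{"dx":0.63,"dy":3.86,"dz":0,"wx":0,"wy":0,"wz":0},{"dx":-0.84,"dy":0.06,"dz":0.07,"wx":0.52,"wy":8.99,"wz":-1.25},{"dx":-0.84,"dy":0.06,"dz":0.07,"wx":0.52,"wy":8.99,"wz":-1.25},{"dx":-0.84,"dy":0.06,"dz":0.07,"wx":0.52,"wy":8.99,"wz":-1.25},{"dx":-0.84,"dy":0.06,"dz":0.07,"wx":0.52,"wy":8.99,"wz":-1.25},{"dx":-0.84,"dy":0.06,"dz":0.07,"wx":0.52,"wy":8.99,"wz":-1.25},{"dx":0,"dy":0,"dz":0,"wx":0,"wy":0,"wz":0}]'; python3 - <<'E'
from h import *
s,p,R=state(); print(s['q'].round(2)); c=plan([.640,.21,.14],R_of(2.,45)); plan([.640,.21,.058],R_of(2.,45),*c)
E
```

```text
t: 15.52
tcp_pos: [0.4617, 0.16, 0.2163]
tool_rot: [0.735, 0.678, 0.003, -0.001]
force: [-0.4, -0.2, -3.3]
finger_gap: 0.578
gripper_force: 59.0
t: 16.65
tcp_pos: [0.5804, 0.1294, 0.1979]
tool_rot: [0.644, 0.663, 0.265, -0.275]
force: [0.4, -0.3, -2.3]
finger_gap: 0.575
gripper_force: 59.2
[-0.24  0.72  1.66  0.82  1.18 -0.76]
t 16.6 grasp pt [0.579 0.168 0.16 ]
 turn x1 d [-0.01  0.01  0.  ] w [ 0.09  0.12 -0.29]
 shift x2 d [0.73 3.12 2.12]
 shift x2 d [-2.9  0.   2.9]
```

```bash
python3 -m inch '[{"dx":0.73,"dy":3.12,"dz":2.12,"wx":0,"wy":0,"wz":-0.3},{"dx":0.73,"dy":3.12,"dz":2.12,"wx":0,"wy":0,"wz":0},{"dx":-2.9,"dy":0,"dz":2.9,"wx":0,"wy":0,"wz":0},{"dx":-2.9,"dy":0,"dz":2.9,"wx":0,"wy":0,"wz":0},{"dx":0,"dy":0,"dz":0,"wx":0,"wy":0,"wz":0}]';  python3 -m inch '[{"dx":-0.3,"dy":0,"dz":0.3,"wx":0,"wy":0,"wz":0},{"dx":0,"dy":0,"dz":0,"wx":0,"wy":0,"wz":0},{"dx":0,"dy":0,"dz":0,"wx":0,"wy":0,"wz":0}]'; python3 - <<'E'
from h import *
s,p,R=state(); print(s['q'].round(2)); c=plan([.640,.21,.049],R_of(2.,45))
E
```

```text
t: 17.27
tcp_pos: [0.6396, 0.1755, 0.096]
tool_rot: [0.641, 0.666, 0.264, -0.276]
force: [-1.2, 0.2, -2.3]
finger_gap: 0.582
gripper_force: 59.1
t: 17.65
tcp_pos: [0.6427, 0.1739, 0.0959]
tool_rot: [0.64, 0.667, 0.268, -0.273]
force: [0.1, 0.1, -2.1]
finger_gap: 0.579
gripper_force: 59.1
[-0.15  0.93  1.51  0.9   1.1  -0.78]
t 17.6 grasp pt [0.642 0.212 0.058]
 turn x1 d [-0.    0.02  0.  ] w [0.21 0.03 0.42]
 shift x1 d [-0.76 -0.17  0.47]
```

```bash
python3 -m inch '[{"dx":-0.4,"dy":0,"dz":0.3,"wx":0,"wy":0,"wz":0},{"dx":0,"dy":0,"dz":0,"wx":0,"wy":0,"wz":0},{"dx":0,"dy":0,"dz":0,"wx":0,"wy":0,"wz":0}]';python3 -m inch '[{"dx":-0.3,"dy":0,"dz":0.2,"wx":0,"wy":0,"wz":0},{"dx":0,"dy":0,"dz":0,"wx":0,"wy":0,"wz":0},{"dx":0,"dy":0,"dz":0,"wx":0,"wy":0,"wz":0}]';python3 -m inch '[{"dx":-0.2,"dy":0,"dz":0.2,"wx":0,"wy":0,"wz":0},{"dx":0,"dy":0,"dz":0,"wx":0,"wy":0,"wz":0},{"dx":0,"dy":0,"dz":0,"wx":0,"wy":0,"wz":0}]'
```

```text
t: 18.02
tcp_pos: [0.642, 0.1733, 0.0892]
tool_rot: [0.64, 0.666, 0.267, -0.274]
force: [-0.4, -0.8, -3.4]
finger_gap: 0.58
gripper_force: 59.1
t: 18.4
tcp_pos: [0.6421, 0.1727, 0.0857]
tool_rot: [0.64, 0.666, 0.267, -0.274]
force: [-0.1, -0.3, -3.2]
finger_gap: 0.578
gripper_force: 59.1
t: 18.77
tcp_pos: [0.6423, 0.1727, 0.0832]
tool_rot: [0.64, 0.666, 0.267, -0.274]
force: [-0.3, 0.4, -0.6]
finger_gap: 0.574
gripper_force: 58.8
```

```bash
python3 -m inch '[{"dx":-0.1,"dy":0,"dz":0.1,"wx":0,"wy":0,"wz":0},{"dx":0,"dy":0,"dz":0,"wx":0,"wy":0,"wz":0}]'; python3 -m inch '[{"dx":0,"dy":0,"dz":0,"wx":0,"wy":0,"wz":0},{"dx":0,"dy":0,"dz":0,"wx":0,"wy":0,"wz":0},{"dx":0,"dy":0,"dz":0,"wx":0,"wy":0,"wz":0},{"dx":0,"dy":0,"dz":0,"wx":0,"wy":0,"wz":0},{"dx":0,"dy":0,"dz":-2,"wx":0,"wy":0,"wz":0},{"dx":0,"dy":0,"dz":-4,"wx":0,"wy":0,"wz":0},{"dx":0,"dy":0,"dz":-5,"wx":0,"wy":0,"wz":0},{"dx":0,"dy":0,"dz":-5,"wx":0,"wy":0,"wz":0},{"dx":0,"dy":0,"dz":0,"wx":0,"wy":0,"wz":0}]' 1; python3 - <<'E'
from h import *
im=eyes.snapshot('scene')[110:265,200:440]; t=eyes.snapshot('top')[140:285,170:430]
cv2.imwrite('pics/s6.png',np.vstack([cv2.resize(x,(500,300),interpolation=cv2.INTER_CUBIC) for x in(im,t)])[:,:,::-1])
b0=np.array([np.cos(np.radians(68.4)),np.sin(np.radians(68.4)),0])
R=R_of(-21.6,45); P=np.array([.488,-.006,.04])-R[:,2]*.010; print(P)
a=plan([.49,-.02,.20],R_of(-21.6,0)); b=plan(P+[0,0,.13],R,*a); plan(P,R,*b)
E
```

```text
t: 19.02
tcp_pos: [0.6423, 0.1726, 0.0831]
tool_rot: [0.64, 0.666, 0.268, -0.275]
force: [-1.5, -4.0, 5.1]
finger_gap: 0.58
gripper_force: 59.8
t: 20.15
tcp_pos: [0.6482, 0.0554, 0.1987]
tool_rot: [0.641, 0.666, 0.27, -0.27]
force: [1.2, 0.3, -0.8]
finger_gap: 1.004
gripper_force: 0.0
[ 0.48539697 -0.01257451  0.04707107]
t 20.2 grasp pt [0.645 0.097 0.157]
 turn x6 d [ 0.7  -0.12  0.05] w [-1.5  -7.4   3.76]
 shift x4 d [-4.14 -2.52 -1.07]
 turn x5 d [-0.84 -0.    0.07] w [-0.  9.  0.]
 shift x1 d [-1.25 -0.7   1.99]
 shift x3 d [-3.06  0.    3.06]
```

View pics/s6.png

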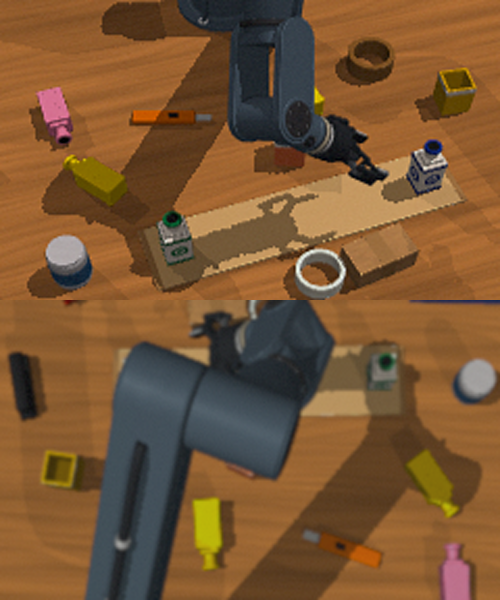

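Both vases are standing. Terracotta looks unmoved, so it is next.

```bash
python3 -m inch '[{"dx":0.7,"dy":-0.12,"dz":0.05,"wx":-1.5,"wy":-7.4,"wz":3.76},{"dx":0.7,"dy":-0.12,"dz":0.05,"wx":-1.5,"wy":-7.4,"wz":3.76},{"dx":0.7,"dy":-0.12,"dz":0.05,"wx":-1.5,"wy":-7.4,"wz":3.76},{"dx":0.7,"dy":-0.12,"dz":0.05,"wx":-1.5,"wy":-7.4,"wz":3.76},{"dx":0.7,"dy":-0.12,"dz":0.05,"wx":-1.5,"wy":-7.4,"wz":3.76},{"dx":0.7,"dy":-0.12,"dz":0.05,"wx":-1.5,"wy":-7.4,"wz":3.76}]'; python3 -m inch '[{"dx":-4.14,"dy":-2.52,"dz":-1.07,"wx":0,"wy":0,"wz":0},{"dx":-4.14,"dy":-2.52,"dz":-1.07,"wx":0,"wy":0,"wz":0},{"dx":-4.14,"dy":-2.52,"dz":-1.07,"wx":0,"wy":0,"wz":0},{"dx":-4.14,"dy":-2.52,"dz":-1.07,"wx":0,"wy":0,"wz":0},{"dx":-0.84,"dy":0,"dz":0.07,"wx":0,"wy":9,"wz":0},{"dx":-0.84,"dy":0,"dz":0.07,"wx":0,"wy":9,"wz":0},{"dx":-0.84,"dy":0,"dz":0.07,"wx":0,"wy":9,"wz":0},{"dx":-0.84,"dy":0,"dz":0.07,"wx":0,"wy":9,"wz":0},{"dx":-0.84,"dy":0,"dz":0.07,"wx":0,"wy":9,"wz":0},{"dx":0,"dy":0,"dz":0,"wx":0,"wy":0,"wz":0}]'; python3 - <<'E'
from h import *
im=eyes.snapshot('scene')[110:265,200:440]
cv2.imwrite('pics/s7.png',cv2.resize(im,(720,465),interpolation=cv2.INTER_CUBIC)[:,:,::-1])
R=R_of(-21.6,45); P=np.array([.488,-.006,.04])-R[:,2]*.010; print(state()[0]['q'].round(2))
b=plan(P+[0,0,.13],R); plan(P,R,*b)
E
```

```text
t: 21.0
tcp_pos: [0.6429, 0.0993, 0.2092]
tool_rot: [0.827, 0.562, -0.003, 0.0]
force: [-0.3, -0.1, -0.5]
finger_gap: 1.003
gripper_force: 0.0
t: 22.25
tcp_pos: [0.4751, -0.0548, 0.2353]
tool_rot: [0.765, 0.518, 0.315, -0.218]
force: [-0.5, -0.1, 0.0]
finger_gap: 1.001
gripper_force: 0.0
[-0.69  0.55  1.95  0.84  1.12 -0.88]
t 22.3 grasp pt [ 0.489 -0.019  0.198]
 turn x1 d [-0.   -0.02  0.  ] w [-0.23  0.04 -0.18]
 shift x1 d [-1.17 -0.57  1.76]
 shift x3 d [-3.06  0.    3.06]
```

View pics/s7.png

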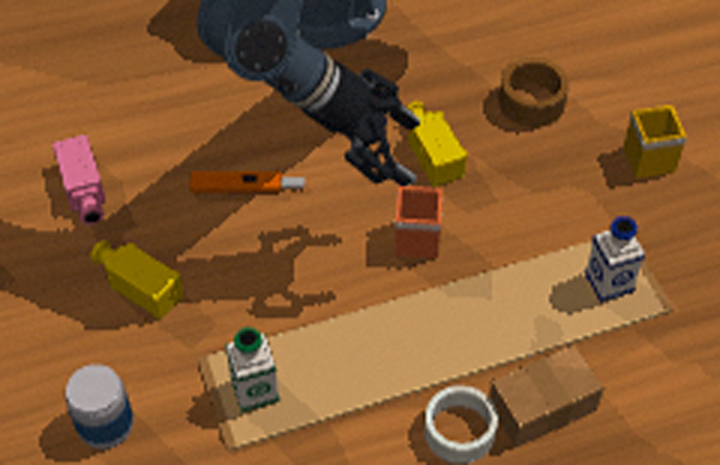

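The terracotta rim at (419,205) in the crop is unchanged. Descending and gripping.

```bash
python3 -m inch '[{"dx":-1.17,"dy":-0.57,"dz":1.76,"wx":0,"wy":0,"wz":0},{"dx":-3.06,"dy":0,"dz":3.06,"wx":0,"wy":0,"wz":0},{"dx":-2,"dy":0,"dz":2,"wx":0,"wy":0,"wz":0},{"dx":-2,"dy":0,"dz":2,"wx":0,"wy":0,"wz":0},{"dx":-2.1,"dy":0,"dz":2.1,"wx":0,"wy":0,"wz":0},{"dx":0,"dy":0,"dz":0,"wx":0,"wy":0,"wz":0}]' 1 60; python3 -m inch '[{"dx":0,"dy":0,"dz":0,"wx":0,"wy":0,"wz":0},{"dx":0,"dy":0,"dz":0,"wx":0,"wy":0,"wz":0},{"dx":0,"dy":0,"dz":0,"wx":0,"wy":0,"wz":0},{"dx":0,"dy":0,"dz":0,"wx":0,"wy":0,"wz":0},{"dx":0,"dy":0,"dz":0,"wx":0,"wy":0,"wz":0},{"dx":0,"dy":0,"dz":0,"wx":0,"wy":0,"wz":0}]' 0 60
python3 - <<'E'
from h import *
s,p,R=state(); p=p+R[:,2]*G
a=plan(p+[0,0,.10],R)
b=plan([.57,-.06,p[2]+.10],R_of(-21.6,0),*a)
c=plan([.648,-.053,.10],R_of(2.,-45),*b)
c=plan([.648,-.053,.05],R_of(2.,-45),*c)
E
```

```text
t: 23.05
tcp_pos: [0.472, -0.0469, 0.0862]
tool_rot: [0.763, 0.52, 0.315, -0.217]
force: [0.5, 0.7, 0.1]
finger_gap: 1.0
gripper_force: 0.0
t: 23.8
tcp_pos: [0.4726, -0.0484, 0.0883]
tool_rot: [0.763, 0.52, 0.318, -0.216]
force: [0.3, -0.6, 7.3]
finger_gap: 0.695
gripper_force: 63.9
t 23.8 grasp pt [ 0.487 -0.013  0.05 ]
 shift x2 d [ 3.54  0.01 -3.53]
 turn x5 d [0.85 0.   0.07] w [ 0.01 -9.03  0.02]
 shift x2 d [-0.66  4.74  0.  ]
 turn x6 d [ 0.69 -0.17  0.05] w [-1.54 -7.39 -3.73]
 shift x2 d [1.93 3.91 1.63]
 shift x1 d [3.54 0.   3.54]
```

```bash
python3 -m inch '[{"dx":3.54,"dy":0,"dz":-3.53,"wx":0,"wy":0,"wz":0},{"dx":3.54,"dy":0,"dz":-3.53,"wx":0,"wy":0,"wz":0},{"dx":0.85,"dy":0,"dz":0.07,"wx":0,"wy":-9,"wz":0},{"dx":0.85,"dy":0,"dz":0.07,"wx":0,"wy":-9,"wz":0},{"dx":0.85,"dy":0,"dz":0.07,"wx":0,"wy":-9,"wz":0},{"dx":0.85,"dy":0,"dz":0.07,"wx":0,"wy":-9,"wz":0},{"dx":0.85,"dy":0,"dz":0.07,"wx":0,"wy":-9,"wz":0},{"dx":-0.66,"dy":4.74,"dz":0,"wx":0,"wy":0,"wz":0},{"dx":-0.66,"dy":4.74,"dz":0,"wx":0,"wy":0,"wz":0}]'; python3 -m inch '[{"dx":0.69,"dy":-0.17,"dz":0.05,"wx":-1.54,"wy":-7.39,"wz":-3.73},{"dx":0.69,"dy":-0.17,"dz":0.05,"wx":-1.54,"wy":-7.39,"wz":-3.73},{"dx":0.69,"dy":-0.17,"dz":0.05,"wx":-1.54,"wy":-7.39,"wz":-3.73},{"dx":0.69,"dy":-0.17,"dz":0.05,"wx":-1.54,"wy":-7.39,"wz":-3.73},{"dx":0.69,"dy":-0.17,"dz":0.05,"wx":-1.54,"wy":-7.39,"wz":-3.73},{"dx":0.69,"dy":-0.17,"dz":0.05,"wx":-1.54,"wy":-7.39,"wz":-3.73},{"dx":0,"dy":0,"dz":0,"wx":0,"wy":0,"wz":0}]'; python3 - <<'E'
from h import *
s,p,R=state(); print(s['q'].round(2),s['finger_gap']); c=plan([.648,-.053,.10],R_of(2.,-45)); plan([.648,-.053,.052],R_of(2.,-45),*c)
E
```

```text
t: 24.92
tcp_pos: [0.5701, -0.0589, 0.2027]
tool_rot: [0.826, 0.564, -0.0, -0.0]
force: [1.1, -0.5, -2.8]
finger_gap: 0.695
gripper_force: 65.1
t: 25.8
tcp_pos: [0.5668, -0.0199, 0.1846]
tool_rot: [0.64, 0.667, -0.266, 0.273]
force: [-0.2, -0.9, -2.8]
finger_gap: 0.695
gripper_force: 65.4
[ 0.05  0.73  1.68 -0.97  1.02  0.67] 0.6945371830262422
t 25.8 grasp pt [ 0.568 -0.058  0.146]
 turn x1 d [ 0.02 -0.01  0.  ] w [-0.07 -0.19  0.33]
 shift x2 d [1.71 4.01 1.56]
 shift x1 d [3.39 0.   3.39]
```

```bash
python3 -m inch '[{"dx":1.71,"dy":4.01,"dz":1.56,"wx":0,"wy":0,"wz":0.3},{"dx":1.71,"dy":4.01,"dz":1.56,"wx":0,"wy":0,"wz":0},{"dx":1.7,"dy":0,"dz":1.7,"wx":0,"wy":0,"wz":0},{"dx":1.6,"dy":0,"dz":1.6,"wx":0,"wy":0,"wz":0},{"dx":0,"dy":0,"dz":0,"wx":0,"wy":0,"wz":0}]';  python3 -m inch '[{"dx":0.25,"dy":0,"dz":0.25,"wx":0,"wy":0,"wz":0},{"dx":0,"dy":0,"dz":0,"wx":0,"wy":0,"wz":0},{"dx":0,"dy":0,"dz":0,"wx":0,"wy":0,"wz":0}]'; python3 -m inch '[{"dx":0.25,"dy":0,"dz":0.25,"wx":0,"wy":0,"wz":0},{"dx":0,"dy":0,"dz":0,"wx":0,"wy":0,"wz":0},{"dx":0,"dy":0,"dz":0,"wx":0,"wy":0,"wz":0}]'; python3 -m inch '[{"dx":0.2,"dy":0,"dz":0.2,"wx":0,"wy":0,"wz":0},{"dx":0,"dy":0,"dz":0,"wx":0,"wy":0,"wz":0},{"dx":0,"dy":0,"dz":0,"wx":0,"wy":0,"wz":0}]'
```

```text
t: 26.42
tcp_pos: [0.6459, -0.0171, 0.0915]
tool_rot: [0.643, 0.664, -0.267, 0.273]
force: [-0.1, -0.6, -1.7]
finger_gap: 0.693
gripper_force: 65.4
t: 26.8
tcp_pos: [0.6488, -0.0164, 0.0913]
tool_rot: [0.643, 0.663, -0.265, 0.276]
force: [0.2, -0.1, -2.2]
finger_gap: 0.697
gripper_force: 65.4
t: 27.18
tcp_pos: [0.6485, -0.0165, 0.0868]
tool_rot: [0.643, 0.664, -0.265, 0.276]
force: [0.4, 0.3, -2.6]
finger_gap: 0.693
gripper_force: 65.4
t: 27.55
tcp_pos: [0.6486, -0.0166, 0.084]
tool_rot: [0.643, 0.664, -0.265, 0.276]
force: [0.2, -0.2, -2.2]
finger_gap: 0.693
gripper_force: 65.6
```

```bash
python3 -m inch '[{"dx":0.2,"dy":0,"dz":0.2,"wx":0,"wy":0,"wz":0},{"dx":0,"dy":0,"dz":0,"wx":0,"wy":0,"wz":0},{"dx":0,"dy":0,"dz":0,"wx":0,"wy":0,"wz":0}]'; python3 -m inch '[{"dx":0.2,"dy":0,"dz":0.2,"wx":0,"wy":0,"wz":0},{"dx":0,"dy":0,"dz":0,"wx":0,"wy":0,"wz":0},{"dx":0,"dy":0,"dz":0,"wx":0,"wy":0,"wz":0}]'
```

```text
t: 27.92
tcp_pos: [0.6487, -0.0165, 0.0837]
tool_rot: [0.643, 0.663, -0.266, 0.277]
force: [-2.3, 3.7, 7.4]
finger_gap: 0.695
gripper_force: 66.3
t: 28.3
tcp_pos: [0.6487, -0.0163, 0.0835]
tool_rot: [0.642, 0.662, -0.267, 0.278]
force: [-5.3, 6.9, 18.9]
finger_gap: 0.695
gripper_force: 67.5
```

```bash
python3 -m inch '[{"dx":-0.2,"dy":0,"dz":-0.2,"wx":0,"wy":0,"wz":0},{"dx":0,"dy":0,"dz":0,"wx":0,"wy":0,"wz":0}]'; python3 -m inch '[{"dx":0,"dy":0,"dz":0,"wx":0,"wy":0,"wz":0},{"dx":0,"dy":0,"dz":0,"wx":0,"wy":0,"wz":0},{"dx":0,"dy":0,"dz":0,"wx":0,"wy":0,"wz":0},{"dx":0,"dy":0,"dz":-2,"wx":0,"wy":0,"wz":0},{"dx":0,"dy":0,"dz":-4,"wx":0,"wy":0,"wz":0},{"dx":0,"dy":0,"dz":-5,"wx":0,"wy":0,"wz":0},{"dx":0,"dy":0,"dz":-5,"wx":0,"wy":0,"wz":0},{"dx":0,"dy":0,"dz":0,"wx":0,"wy":0,"wz":0}]' 1; python3 - <<'E'
from h import *
im=eyes.snapshot('scene')[110:265,200:440]
cv2.imwrite('pics/s8.png',cv2.resize(im,(720,465),interpolation=cv2.INTER_CUBIC)[:,:,::-1])
a=plan([.649,-.068,.18],R_of(2,0)); b=plan([.649,-.068,.14],R_of(2,45),*a); plan([.649,-.068,.0435],R_of(2,45),*b)
E
```

```text
t: 28.55
tcp_pos: [0.6486, -0.0165, 0.0837]
tool_rot: [0.643, 0.663, -0.266, 0.277]
force: [-2.8, 5.4, 10.0]
finger_gap: 0.695
gripper_force: 67.1
t: 29.55
tcp_pos: [0.6461, 0.1005, 0.1987]
tool_rot: [0.643, 0.664, -0.261, 0.279]
force: [0.8, 0.1, 0.7]
finger_gap: 1.002
gripper_force: 0.0
t 29.6 grasp pt [0.647 0.061 0.158]
 turn x5 d [-0.84  0.01  0.07] w [ 0.08  8.98 -0.02]
 shift x3 d [-4.29 -0.07 -0.72]
 turn x5 d [-0.84  0.    0.07] w [0. 9. 0.]
 shift x1 d [-2.83  0.    2.83]
 shift x2 d [-3.41  0.    3.41]
```

View pics/s8.png

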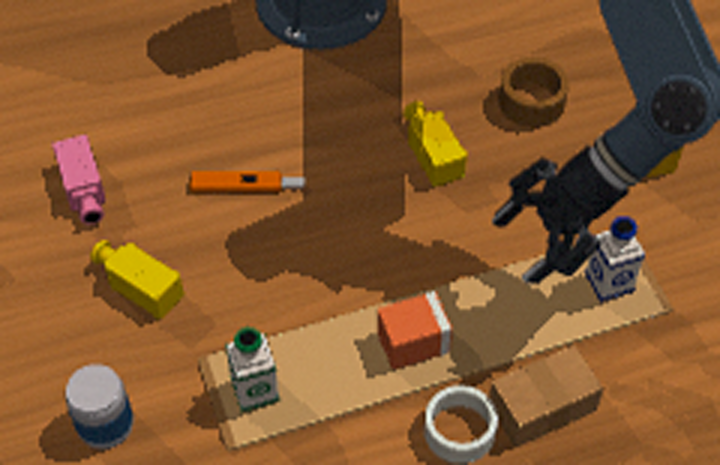

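The terracotta pot lies on its side on the mat with its mouth toward +y. Now the second half of the flip.

```bash
python3 -m inch '[{"dx":-0.84,"dy":0,"dz":0.07,"wx":0,"wy":9,"wz":0},{"dx":-0.84,"dy":0,"dz":0.07,"wx":0,"wy":9,"wz":0},{"dx":-0.84,"dy":0,"dz":0.07,"wx":0,"wy":9,"wz":0},{"dx":-0.84,"dy":0,"dz":0.07,"wx":0,"wy":9,"wz":0},{"dx":-0.84,"dy":0,"dz":0.07,"wx":0,"wy":9,"wz":0},{"dx":-4.29,"dy":-0.07,"dz":-0.72,"wx":0,"wy":0,"wz":0},{"dx":-4.29,"dy":-0.07,"dz":-0.72,"wx":0,"wy":0,"wz":0},{"dx":-4.29,"dy":-0.07,"dz":-0.72,"wx":0,"wy":0,"wz":0}]'; python3 -m inch '[{"dx":-0.84,"dy":0,"dz":0.07,"wx":0,"wy":9,"wz":0},{"dx":-0.84,"dy":0,"dz":0.07,"wx":0,"wy":9,"wz":0},{"dx":-0.84,"dy":0,"dz":0.07,"wx":0,"wy":9,"wz":0},{"dx":-0.84,"dy":0,"dz":0.07,"wx":0,"wy":9,"wz":0},{"dx":-0.84,"dy":0,"dz":0.07,"wx":0,"wy":9,"wz":0},{"dx":0,"dy":0,"dz":0,"wx":0,"wy":0,"wz":0}]'; python3 - <<'E'
from h import *
print(state()[0]['q'].round(2));b=plan([.649,-.068,.14],R_of(2,45)); plan([.649,-.068,.0435],R_of(2,45),*b)
E
```

```text
t: 30.6
tcp_pos: [0.6464, -0.0724, 0.2301]
tool_rot: [0.696, 0.718, 0.0, -0.001]
force: [0.1, 0.2, -0.1]
finger_gap: 1.002
gripper_force: 0.0
t: 31.35
tcp_pos: [0.6475, -0.1107, 0.212]
tool_rot: [0.644, 0.662, 0.266, -0.276]
force: [0.1, -0.4, -0.1]
finger_gap: 0.997
gripper_force: 0.0
[-0.55  0.82  1.32  0.64  1.52 -0.78]
t 31.4 grasp pt [ 0.646 -0.072  0.174]
 turn x1 d [0.01 0.01 0.  ] w [ 0.14 -0.12 -0.4 ]
 shift x1 d [-2.09  0.28  2.7 ]
 shift x2 d [-3.41  0.    3.41]
```

```bash
python3 -m inch '[{"dx":-2.09,"dy":0.28,"dz":2.7,"wx":0,"wy":0,"wz":-0.3},{"dx":-2.4,"dy":0,"dz":2.4,"wx":0,"wy":0,"wz":0},{"dx":-2.2,"dy":0,"dz":2.2,"wx":0,"wy":0,"wz":0},{"dx":-2.2,"dy":0,"dz":2.2,"wx":0,"wy":0,"wz":0},{"dx":0,"dy":0,"dz":0,"wx":0,"wy":0,"wz":0}]' 1 60; python3 -m inch '[{"dx":0,"dy":0,"dz":0,"wx":0,"wy":0,"wz":0},{"dx":0,"dy":0,"dz":0,"wx":0,"wy":0,"wz":0},{"dx":0,"dy":0,"dz":0,"wx":0,"wy":0,"wz":0},{"dx":0,"dy":0,"dz":0,"wx":0,"wy":0,"wz":0},{"dx":0,"dy":0,"dz":0,"wx":0,"wy":0,"wz":0},{"dx":0,"dy":0,"dz":0,"wx":0,"wy":0,"wz":0}]' 0 60
python3 - <<'E'
from h import *
s,p,R=state(); p=p+R[:,2]*G
a=plan(p+[0,0,.10],R)
b=plan([.65,-.10,p[2]+.10],R_of(2,-45),*a)
plan([.652,-.115,.065],R_of(2.,-45),*b)
E
```

```text
t: 31.98
tcp_pos: [0.6509, -0.1021, 0.0836]
tool_rot: [0.64, 0.665, 0.266, -0.276]
force: [-0.5, -0.2, -0.5]
finger_gap: 1.0
gripper_force: 0.0
t: 32.72
tcp_pos: [0.6529, -0.104, 0.0875]
tool_rot: [0.64, 0.666, 0.269, -0.273]
force: [-1.1, -1.1, 6.7]
finger_gap: 0.693
gripper_force: 61.8
t 32.7 grasp pt [ 0.652 -0.066  0.049]
 shift x2 d [ 3.54  0.04 -3.53]
 turn x10 d [0.85 0.01 0.07] w [ 0.05 -9.    0.01]
 shift x1 d [-2.41 -0.3   2.41]
 shift x2 d [2.45 0.07 3.52]
```

```bash
python3 -m inch '[{"dx":3.54,"dy":0,"dz":-3.53,"wx":0,"wy":0,"wz":0},{"dx":3.54,"dy":0,"dz":-3.53,"wx":0,"wy":0,"wz":0},{"dx":0.85,"dy":0,"dz":0.07,"wx":0,"wy":-9,"wz":0},{"dx":0.85,"dy":0,"dz":0.07,"wx":0,"wy":-9,"wz":0},{"dx":0.85,"dy":0,"dz":0.07,"wx":0,"wy":-9,"wz":0},{"dx":0.85,"dy":0,"dz":0.07,"wx":0,"wy":-9,"wz":0},{"dx":0.85,"dy":0,"dz":0.07,"wx":0,"wy":-9,"wz":0}]'; python3 -m inch '[{"dx":0.85,"dy":0,"dz":0.07,"wx":0,"wy":-9,"wz":0},{"dx":0.85,"dy":0,"dz":0.07,"wx":0,"wy":-9,"wz":0},{"dx":0.85,"dy":0,"dz":0.07,"wx":0,"wy":-9,"wz":0},{"dx":0.85,"dy":0,"dz":0.07,"wx":0,"wy":-9,"wz":0},{"dx":0.85,"dy":0,"dz":0.07,"wx":0,"wy":-9,"wz":0},{"dx":0,"dy":0,"dz":0,"wx":0,"wy":0,"wz":0}]'; python3 - <<'E'
from h import *
s,p,R=state(); print(s['q'].round(2),s['finger_gap'])
a=plan([.652,-.115,.065],R_of(2.,-45))
im=eyes.snapshot('scene')[110:265,200:440]
cv2.imwrite('pics/s9.png',cv2.resize(im,(720,465),interpolation=cv2.INTER_CUBIC)[:,:,::-1])
E
```

```text
t: 33.6
tcp_pos: [0.6501, -0.0649, 0.2018]
tool_rot: [0.694, 0.72, 0.001, 0.004]
force: [-0.4, -0.1, -2.7]
finger_gap: 0.694
gripper_force: 62.2
t: 34.35
tcp_pos: [0.6478, -0.0243, 0.1824]
tool_rot: [0.641, 0.666, -0.263, 0.275]
force: [-0.4, -0.6, -2.8]
finger_gap: 0.692
gripper_force: 62.5
[ 0.03  0.8   1.48 -0.92  1.09  0.54] 0.6924356945024512
t 34.4 grasp pt [ 0.649 -0.062  0.144]
 turn x1 d [0.02 0.02 0.  ] w [ 0.26 -0.24  0.12]
 shift x2 d [0.93 0.04 4.66]
```

View pics/s9.png

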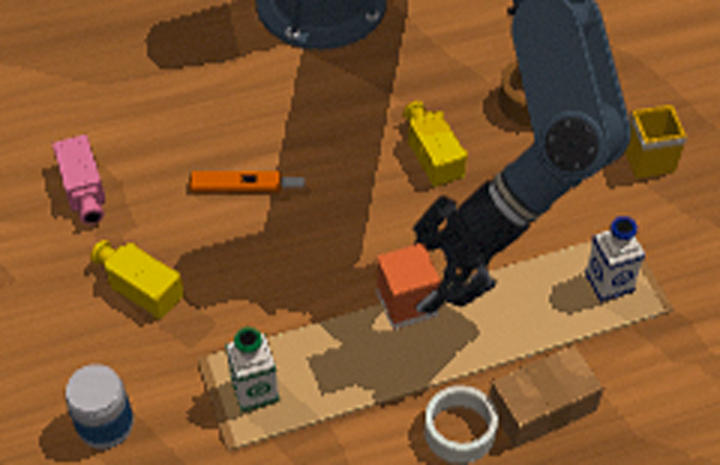

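The pot is inverted, with its white band at the bottom. Lowering it.

```bash
python3 -m inch '[{"dx":0.93,"dy":0.04,"dz":4.66,"wx":0.2,"wy":-0.2,"wz":0},{"dx":0.93,"dy":0.04,"dz":4.66,"wx":0,"wy":0,"wz":0},{"dx":0,"dy":0,"dz":0,"wx":0,"wy":0,"wz":0}]';  python3 -m inch '[{"dx":0.3,"dy":0,"dz":0.3,"wx":0,"wy":0,"wz":0},{"dx":0,"dy":0,"dz":0,"wx":0,"wy":0,"wz":0},{"dx":0,"dy":0,"dz":0,"wx":0,"wy":0,"wz":0}]'; python3 -m inch '[{"dx":0.25,"dy":0,"dz":0.25,"wx":0,"wy":0,"wz":0},{"dx":0,"dy":0,"dz":0,"wx":0,"wy":0,"wz":0},{"dx":0,"dy":0,"dz":0,"wx":0,"wy":0,"wz":0}]'; python3 -m inch '[{"dx":0.2,"dy":0,"dz":0.2,"wx":0,"wy":0,"wz":0},{"dx":0,"dy":0,"dz":0,"wx":0,"wy":0,"wz":0},{"dx":0,"dy":0,"dz":0,"wx":0,"wy":0,"wz":0}]'
```

```text
t: 34.78
tcp_pos: [0.6502, -0.0828, 0.1037]
tool_rot: [0.644, 0.663, -0.267, 0.274]
force: [-0.1, -0.2, -2.9]
finger_gap: 0.697
gripper_force: 62.4
t: 35.15
tcp_pos: [0.6528, -0.0789, 0.1035]
tool_rot: [0.642, 0.663, -0.265, 0.278]
force: [0.8, -0.2, -3.3]
finger_gap: 0.696
gripper_force: 62.4
t: 35.52
tcp_pos: [0.6521, -0.0794, 0.0984]
tool_rot: [0.642, 0.663, -0.266, 0.277]
force: [0.3, -0.5, -3.1]
finger_gap: 0.694
gripper_force: 62.4
t: 35.9
tcp_pos: [0.6521, -0.0796, 0.0955]
tool_rot: [0.642, 0.663, -0.266, 0.277]
force: [-0.2, -0.2, -3.5]
finger_gap: 0.692
gripper_force: 62.4
```

```bash
python3 -m inch '[{"dx":0.2,"dy":0,"dz":0.2,"wx":0,"wy":0,"wz":0},{"dx":0,"dy":0,"dz":0,"wx":0,"wy":0,"wz":0},{"dx":0,"dy":0,"dz":0,"wx":0,"wy":0,"wz":0}]'; python3 -m inch '[{"dx":0.2,"dy":0,"dz":0.2,"wx":0,"wy":0,"wz":0},{"dx":0,"dy":0,"dz":0,"wx":0,"wy":0,"wz":0},{"dx":0,"dy":0,"dz":0,"wx":0,"wy":0,"wz":0}]'; python3 -m inch '[{"dx":0.15,"dy":0,"dz":0.15,"wx":0,"wy":0,"wz":0},{"dx":0,"dy":0,"dz":0,"wx":0,"wy":0,"wz":0},{"dx":0,"dy":0,"dz":0,"wx":0,"wy":0,"wz":0}]'
```

```text
t: 36.28
tcp_pos: [0.6521, -0.0796, 0.0928]
tool_rot: [0.642, 0.663, -0.266, 0.277]
force: [0.1, -0.2, -2.5]
finger_gap: 0.695
gripper_force: 62.4
t: 36.65
tcp_pos: [0.6521, -0.0796, 0.0899]
tool_rot: [0.642, 0.663, -0.266, 0.277]
force: [-0.3, -0.1, -3.1]
finger_gap: 0.692
gripper_force: 62.4
t: 37.02
tcp_pos: [0.6521, -0.0796, 0.0878]
tool_rot: [0.642, 0.663, -0.266, 0.277]
force: [0.2, -0.5, -3.4]
finger_gap: 0.69
gripper_force: 62.4
```

```bash
python3 -m inch '[{"dx":0.15,"dy":0,"dz":0.15,"wx":0,"wy":0,"wz":0},{"dx":0,"dy":0,"dz":0,"wx":0,"wy":0,"wz":0},{"dx":0,"dy":0,"dz":0,"wx":0,"wy":0,"wz":0}]'; python3 -m inch '[{"dx":0.15,"dy":0,"dz":0.15,"wx":0,"wy":0,"wz":0},{"dx":0,"dy":0,"dz":0,"wx":0,"wy":0,"wz":0},{"dx":0,"dy":0,"dz":0,"wx":0,"wy":0,"wz":0}]'
```

```text
t: 37.4
tcp_pos: [0.6523, -0.0796, 0.0859]
tool_rot: [0.642, 0.663, -0.265, 0.278]
force: [0.1, -0.4, -0.9]
finger_gap: 0.694
gripper_force: 62.6
t: 37.78
tcp_pos: [0.6523, -0.0795, 0.0857]
tool_rot: [0.642, 0.663, -0.266, 0.279]
force: [-1.8, 3.4, 6.9]
finger_gap: 0.693
gripper_force: 63.7
```

```bash
python3 -m inch '[{"dx":0,"dy":0,"dz":0,"wx":0,"wy":0,"wz":0},{"dx":0,"dy":0,"dz":0,"wx":0,"wy":0,"wz":0},{"dx":0,"dy":0,"dz":0,"wx":0,"wy":0,"wz":0},{"dx":0,"dy":0,"dz":-2,"wx":0,"wy":0,"wz":0},{"dx":0,"dy":0,"dz":-4,"wx":0,"wy":0,"wz":0},{"dx":0,"dy":0,"dz":-5,"wx":0,"wy":0,"wz":0},{"dx":0,"dy":0,"dz":-5,"wx":0,"wy":0,"wz":0},{"dx":0,"dy":0,"dz":0,"wx":0,"wy":0,"wz":0}]' 1; python3 - <<'E'
from h import *
R=R_of(-2.2,-45); P=np.array([.456,.362,.04])-R[:,2]*.010; print(P)
s,p,R0=state(); a=plan(p+R0[:,2]*G+[-.06,0,.05],R_of(-2.2,0)); b=plan([.456,.34,.20],R_of(-2.2,0),*a); b=plan(P+[0,0,.13],R,*b); plan(P,R,*b)
E
```

```text
t: 38.78
tcp_pos: [0.6495, 0.0376, 0.2007]
tool_rot: [0.642, 0.664, -0.262, 0.28]
force: [0.8, 0.3, -0.5]
finger_gap: 0.998
gripper_force: 0.0
[0.45627144 0.36906586 0.04707107]
t 38.8 grasp pt [ 0.651 -0.001  0.163]
 turn x5 d [-0.85  0.04  0.07] w [0.48 9.01 0.78]
 shift x2 d [-0.12 -3.   -2.5 ]
 shift x7 d [ 4.79 -2.12  0.18]
 turn x5 d [0.84 0.   0.07] w [ 0. -9.  0.]
 shift x1 d [ 3.68 -0.08 -0.43]
 shift x3 d [3.06 0.   3.06]
```

```bash
python3 -m inch '[{"dx":-0.85,"dy":0.04,"dz":0.07,"wx":0.48,"wy":9,"wz":0.78},{"dx":-0.85,"dy":0.04,"dz":0.07,"wx":0.48,"wy":9,"wz":0.78},{"dx":-0.85,"dy":0.04,"dz":0.07,"wx":0.48,"wy":9,"wz":0.78},{"dx":-0.85,"dy":0.04,"dz":0.07,"wx":0.48,"wy":9,"wz":0.78},{"dx":-0.85,"dy":0.04,"dz":0.07,"wx":0.48,"wy":9,"wz":0.78},{"dx":-0.12,"dy":-3,"dz":-2.5,"wx":0,"wy":0,"wz":0},{"dx":-0.12,"dy":-3,"dz":-2.5,"wx":0,"wy":0,"wz":0}]'; python3 -m inch '[{"dx":4.79,"dy":-2.12,"dz":0.18,"wx":0,"wy":0,"wz":0},{"dx":4.79,"dy":-2.12,"dz":0.18,"wx":0,"wy":0,"wz":0},{"dx":4.79,"dy":-2.12,"dz":0.18,"wx":0,"wy":0,"wz":0},{"dx":4.79,"dy":-2.12,"dz":0.18,"wx":0,"wy":0,"wz":0},{"dx":4.79,"dy":-2.12,"dz":0.18,"wx":0,"wy":0,"wz":0},{"dx":4.79,"dy":-2.12,"dz":0.18,"wx":0,"wy":0,"wz":0},{"dx":4.79,"dy":-2.12,"dz":0.18,"wx":0,"wy":0,"wz":0}]';  python3 -m inch '[{"dx":0.84,"dy":0,"dz":0.07,"wx":0,"wy":-9,"wz":0},{"dx":0.84,"dy":0,"dz":0.07,"wx":0,"wy":-9,"wz":0},{"dx":0.84,"dy":0,"dz":0.07,"wx":0,"wy":-9,"wz":0},{"dx":0.84,"dy":0,"dz":0.07,"wx":0,"wy":-9,"wz":0},{"dx":0.84,"dy":0,"dz":0.07,"wx":0,"wy":-9,"wz":0},{"dx":0,"dy":0,"dz":0,"wx":0,"wy":0,"wz":0}]'; python3 - <<'E'
from h import *
R=R_of(-2.2,-45); P=np.array([.456,.362,.04])-R[:,2]*.010; print(state()[0]['q'].round(2))
b=plan(P+[0,0,.13],R); plan(P,R,*b)
im=eyes.snapshot('scene')[110:265,240:480]
cv2.imwrite('pics/s10.png',cv2.resize(im,(720,465),interpolation=cv2.INTER_CUBIC)[:,:,::-1])
E
```

```text
t: 39.65
tcp_pos: [0.5886, -0.0056, 0.2621]
tool_rot: [0.723, 0.691, -0.005, -0.003]
force: [0.7, -0.8, 0.0]
finger_gap: 1.002
gripper_force: 0.0
t: 40.52
tcp_pos: [0.455, 0.3378, 0.2498]
tool_rot: [0.722, 0.691, -0.005, -0.002]
force: [0.3, 0.5, -0.2]
finger_gap: 1.002
gripper_force: 0.0
t: 41.28
tcp_pos: [0.4567, 0.3753, 0.2313]
tool_rot: [0.664, 0.641, -0.282, 0.262]
force: [-0.2, 0.1, -0.2]
finger_gap: 0.994
gripper_force: 0.0
[ 0.7   0.8   1.31 -0.55  1.63  0.87]
t 41.3 grasp pt [0.455 0.337 0.193]
 turn x1 d [-0.03 -0.06  0.  ] w [-0.63  0.27  0.38]
 shift x1 d [ 3.42  0.04 -1.12]
 shift x3 d [3.06 0.   3.06]
```

View pics/s10.png

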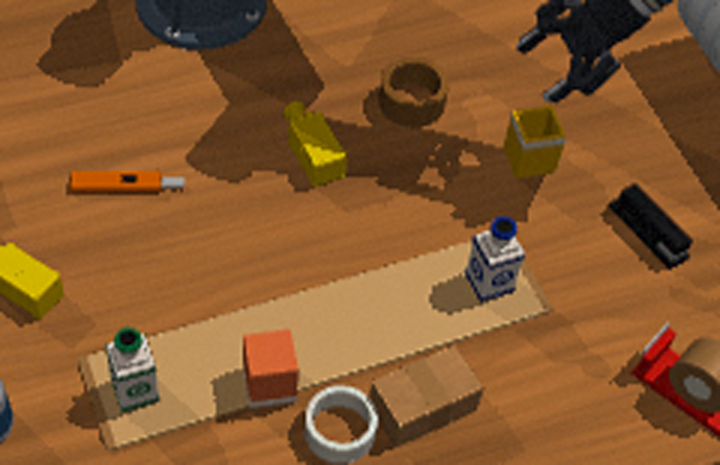

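Yellow hasn't moved: its rim is at crop (534,124). Terracotta's far edge looks close to the mat's edge, so I'll check that with rays while continuing.

```bash
python3 - <<'E'
from h import *
f=lambda a:np.array(a,float)/3+[240,110]-.33
print('pot bottom edge',ray('scene',f([(250,404),(298,395)]),.006).round(3))
print('pot top',ray('scene',f([(244,335),(289,330),(297,364),(250,370)]),.086).round(3))
print('mat far edge',ray('scene',f([(112,447),(548,308),(470,240),(80,357)]),.006).round(3))
print('green rim,blue rim',ray('scene',f([(128,340),(503,229)]),.136).round(3))
E
python3 -m inch '[{"dx":3.42,"dy":0.04,"dz":-1.12,"wx":-0.5,"wy":0.2,"wz":0.3},{"dx":3.06,"dy":0,"dz":3.06,"wx":0,"wy":0,"wz":0},{"dx":2,"dy":0,"dz":2,"wx":0,"wy":0,"wz":0},{"dx":2,"dy":0,"dz":2,"wx":0,"wy":0,"wz":0},{"dx":2.1,"dy":0,"dz":2.1,"wx":0,"wy":0,"wz":0},{"dx":0,"dy":0,"dz":0,"wx":0,"wy":0,"wz":0}]' 1 60; python3 -m inch '[{"dx":0,"dy":0,"dz":0,"wx":0,"wy":0,"wz":0},{"dx":0,"dy":0,"dz":0,"wx":0,"wy":0,"wz":0},{"dx":0,"dy":0,"dz":0,"wx":0,"wy":0,"wz":0},{"dx":0,"dy":0,"dz":0,"wx":0,"wy":0,"wz":0},{"dx":0,"dy":0,"dz":0,"wx":0,"wy":0,"wz":0},{"dx":0,"dy":0,"dz":0,"wx":0,"wy":0,"wz":0}]' 0 60
```

```text
pot bottom edge [[ 0.72  -0.144  0.006]
 [ 0.726 -0.082  0.006]]
pot top [[ 0.667 -0.135  0.086]
 [ 0.677 -0.079  0.086]
 [ 0.726 -0.086  0.086]
 [ 0.717 -0.143  0.086]]
mat far edge [[ 0.726 -0.327  0.006]
 [ 0.701  0.28   0.006]
 [ 0.566  0.225  0.006]
 [ 0.587 -0.335  0.006]]
green rim,blue rim [[ 0.661 -0.279  0.136]
 [ 0.644  0.217  0.136]]
t: 42.08
tcp_pos: [0.4589, 0.405, 0.0869]
tool_rot: [0.666, 0.639, -0.278, 0.265]
force: [0.3, -0.2, -0.4]
finger_gap: 1.002
gripper_force: 0.0
t: 42.82
tcp_pos: [0.4601, 0.4073, 0.0908]
tool_rot: [0.667, 0.639, -0.274, 0.266]
force: [-0.3, 1.7, 7.2]
finger_gap: 0.697
gripper_force: 65.1
```

Terracotta now sits near x≈0.695, so it has been knocked aside about 4 cm; I'll move it back afterwards. Yellow is gripped. I'll lay it on the free bench first, for clearance.

```bash
python3 - <<'E'
from h import *
s,p,R=state(); p=p+R[:,2]*G
a=plan(p+[0,0,.10],R)
b=plan([.49,.20,p[2]+.10],R_of(-2.2,0),*a)
c=plan([.49,.20,.12],R_of(-2.2,45),*b)
c=plan([.49,.20,.048],R_of(-2.2,45),*c)
E
```

```text
t 42.8 grasp pt [0.459 0.369 0.053]
 shift x2 d [-3.53  0.02 -3.54]
 turn x5 d [-0.84  0.    0.07] w [ 0.03  8.99 -0.04]
 shift x4 d [-4.2   0.95  0.  ]
 turn x5 d [-0.84 -0.    0.07] w [-0.  9.  0.]
 shift x1 d [-2.3  0.   2.3]
 shift x2 d [-2.55  0.    2.55]
```

```bash
python3 -m inch '[{"dx":-3.53,"dy":0,"dz":-3.54,"wx":0,"wy":0,"wz":0},{"dx":-3.53,"dy":0,"dz":-3.54,"wx":0,"wy":0,"wz":0},{"dx":-0.84,"dy":0,"dz":0.07,"wx":0,"wy":9,"wz":0},{"dx":-0.84,"dy":0,"dz":0.07,"wx":0,"wy":9,"wz":0},{"dx":-0.84,"dy":0,"dz":0.07,"wx":0,"wy":9,"wz":0},{"dx":-0.84,"dy":0,"dz":0.07,"wx":0,"wy":9,"wz":0},{"dx":-0.84,"dy":0,"dz":0.07,"wx":0,"wy":9,"wz":0}]'; python3 -m inch '[{"dx":-4.2,"dy":0.95,"dz":0,"wx":0,"wy":0,"wz":0},{"dx":-4.2,"dy":0.95,"dz":0,"wx":0,"wy":0,"wz":0},{"dx":-4.2,"dy":0.95,"dz":0,"wx":0,"wy":0,"wz":0},{"dx":-4.2,"dy":0.95,"dz":0,"wx":0,"wy":0,"wz":0},{"dx":-0.84,"dy":0,"dz":0.07,"wx":0,"wy":9,"wz":0},{"dx":-0.84,"dy":0,"dz":0.07,"wx":0,"wy":9,"wz":0},{"dx":-0.84,"dy":0,"dz":0.07,"wx":0,"wy":9,"wz":0},{"dx":-0.84,"dy":0,"dz":0.07,"wx":0,"wy":9,"wz":0},{"dx":-0.84,"dy":0,"dz":0.07,"wx":0,"wy":9,"wz":0},{"dx":0,"dy":0,"dz":0,"wx":0,"wy":0,"wz":0}]'; python3 - <<'E'
from h import *
s,p,R=state(); print(s['q'].round(2),s['finger_gap'])
a=plan([.49,.20,.12],R_of(-2.2,45)); plan([.49,.20,.048],R_of(-2.2,45),*a)
E
```

```text
t: 43.7
tcp_pos: [0.4578, 0.3687, 0.2048]
tool_rot: [0.721, 0.693, 0.004, -0.001]
force: [-0.2, 0.7, -3.8]
finger_gap: 0.7
gripper_force: 65.6
t: 44.95
tcp_pos: [0.4879, 0.1595, 0.1866]
tool_rot: [0.668, 0.639, 0.276, -0.264]
force: [1.0, 0.6, -3.7]
finger_gap: 0.698
gripper_force: 65.8
[-0.23  0.66  1.93  0.96  1.01 -0.92] 0.6983694899930474
t 45.0 grasp pt [0.49  0.198 0.148]
 turn x1 d [-0.01  0.02  0.  ] w [ 0.24  0.14 -0.27]
 shift x1 d [-1.83  0.03  2.17]
 shift x2 d [-2.55  0.    2.55]
```

```bash
python3 -m inch '[{"dx":-1.83,"dy":0.03,"dz":2.17,"wx":0,"wy":0,"wz":-0.2},{"dx":-2.5,"dy":0,"dz":2.5,"wx":0,"wy":0,"wz":0},{"dx":-2.5,"dy":0,"dz":2.5,"wx":0,"wy":0,"wz":0},{"dx":0,"dy":0,"dz":0,"wx":0,"wy":0,"wz":0},{"dx":0,"dy":0,"dz":0,"wx":0,"wy":0,"wz":0}]'; python3 -m inch '[{"dx":-0.2,"dy":0,"dz":0.2,"wx":0,"wy":0,"wz":0},{"dx":0,"dy":0,"dz":0,"wx":0,"wy":0,"wz":0},{"dx":0,"dy":0,"dz":0,"wx":0,"wy":0,"wz":0}]';python3 -m inch '[{"dx":-0.2,"dy":0,"dz":0.2,"wx":0,"wy":0,"wz":0},{"dx":0,"dy":0,"dz":0,"wx":0,"wy":0,"wz":0},{"dx":0,"dy":0,"dz":0,"wx":0,"wy":0,"wz":0}]';python3 -m inch '[{"dx":-0.2,"dy":0,"dz":0.2,"wx":0,"wy":0,"wz":0},{"dx":0,"dy":0,"dz":0,"wx":0,"wy":0,"wz":0},{"dx":0,"dy":0,"dz":0,"wx":0,"wy":0,"wz":0}]'
```

```text
t: 45.58
tcp_pos: [0.4885, 0.1647, 0.0902]
tool_rot: [0.664, 0.642, 0.277, -0.264]
force: [0.1, -0.5, -3.4]
finger_gap: 0.698
gripper_force: 65.6
t: 45.95
tcp_pos: [0.4885, 0.1641, 0.0869]
tool_rot: [0.665, 0.641, 0.278, -0.264]
force: [-0.7, 0.0, -3.2]
finger_gap: 0.699
gripper_force: 65.6
t: 46.32
tcp_pos: [0.4882, 0.1641, 0.0833]
tool_rot: [0.665, 0.641, 0.277, -0.264]
force: [-0.2, 0.0, -2.8]
finger_gap: 0.7
gripper_force: 65.6
t: 46.7
tcp_pos: [0.4883, 0.1642, 0.0805]
tool_rot: [0.665, 0.641, 0.277, -0.264]
force: [-0.3, -0.0, -3.1]
finger_gap: 0.703
gripper_force: 65.6
```

```bash
python3 -m inch '[{"dx":-0.2,"dy":0,"dz":0.2,"wx":0,"wy":0,"wz":0},{"dx":0,"dy":0,"dz":0,"wx":0,"wy":0,"wz":0},{"dx":0,"dy":0,"dz":0,"wx":0,"wy":0,"wz":0}]';python3 -m inch '[{"dx":-0.15,"dy":0,"dz":0.15,"wx":0,"wy":0,"wz":0},{"dx":0,"dy":0,"dz":0,"wx":0,"wy":0,"wz":0},{"dx":0,"dy":0,"dz":0,"wx":0,"wy":0,"wz":0}]'
```

```text
t: 47.08
tcp_pos: [0.4883, 0.1642, 0.0777]
tool_rot: [0.665, 0.641, 0.277, -0.264]
force: [-1.3, 0.4, -3.5]
finger_gap: 0.699
gripper_force: 65.6
t: 47.45
tcp_pos: [0.4883, 0.1642, 0.0756]
tool_rot: [0.665, 0.641, 0.277, -0.264]
force: [0.2, 0.1, -2.3]
finger_gap: 0.697
gripper_force: 65.6
```

```bash
python3 -m inch '[{"dx":-0.15,"dy":0,"dz":0.15,"wx":0,"wy":0,"wz":0},{"dx":0,"dy":0,"dz":0,"wx":0,"wy":0,"wz":0},{"dx":0,"dy":0,"dz":0,"wx":0,"wy":0,"wz":0}]';python3 -m inch '[{"dx":-0.15,"dy":0,"dz":0.15,"wx":0,"wy":0,"wz":0},{"dx":0,"dy":0,"dz":0,"wx":0,"wy":0,"wz":0},{"dx":0,"dy":0,"dz":0,"wx":0,"wy":0,"wz":0}]'
```

```text
t: 47.82
tcp_pos: [0.4884, 0.1642, 0.0745]
tool_rot: [0.665, 0.641, 0.278, -0.265]
force: [-0.8, -3.2, 5.6]
finger_gap: 0.701
gripper_force: 65.5
t: 48.2
tcp_pos: [0.4883, 0.1644, 0.0739]
tool_rot: [0.664, 0.641, 0.28, -0.265]
force: [-2.7, -7.2, 15.7]
finger_gap: 0.695
gripper_force: 62.5
```

```bash
python3 -m inch '[{"dx":0.2,"dy":0,"dz":-0.2,"wx":0,"wy":0,"wz":0},{"dx":0,"dy":0,"dz":0,"wx":0,"wy":0,"wz":0}]'; python3 -m inch '[{"dx":0,"dy":0,"dz":0,"wx":0,"wy":0,"wz":0},{"dx":0,"dy":0,"dz":0,"wx":0,"wy":0,"wz":0},{"dx":0,"dy":0,"dz":0,"wx":0,"wy":0,"wz":0},{"dx":0,"dy":0,"dz":-2,"wx":0,"wy":0,"wz":0},{"dx":0,"dy":0,"dz":-4,"wx":0,"wy":0,"wz":0},{"dx":0,"dy":0,"dz":-5,"wx":0,"wy":0,"wz":0},{"dx":0,"dy":0,"dz":-5,"wx":0,"wy":0,"wz":0},{"dx":0,"dy":0,"dz":0,"wx":0,"wy":0,"wz":0}]' 1; python3 - <<'E'
from h import *
s,p,R=state(); q=p+R[:,2]*G
im=eyes.snapshot('scene')[110:265,240:480]
cv2.imwrite('pics/s11.png',cv2.resize(im,(720,465),interpolation=cv2.INTER_CUBIC)[:,:,::-1])
a=plan([.489,.216,.18],R_of(-2.2,0)); b=plan([.489,.216,.14],R_of(-2.2,-45),*a); plan([.489,.216,.040],R_of(-2.2,-45),*b)
E
```

```text
t: 48.45
tcp_pos: [0.4885, 0.1641, 0.0743]
tool_rot: [0.665, 0.641, 0.277, -0.264]
force: [0.3, -2.5, 1.7]
finger_gap: 0.7
gripper_force: 64.6
t: 49.45
tcp_pos: [0.4852, 0.0486, 0.189]
tool_rot: [0.666, 0.641, 0.279, -0.261]
force: [-0.0, -0.3, -0.4]
finger_gap: 1.003
gripper_force: 0.0
t 49.5 grasp pt [0.486 0.088 0.15 ]
 turn x5 d [0.84 0.01 0.07] w [ 0.08 -9.    0.01]
 shift x3 d [ 4.26 -0.06 -1.01]
 turn x5 d [0.84 0.   0.07] w [ 0. -9.  0.]
 shift x1 d [2.83 0.   2.83]
 shift x2 d [3.54 0.   3.54]
```

View pics/s11.png

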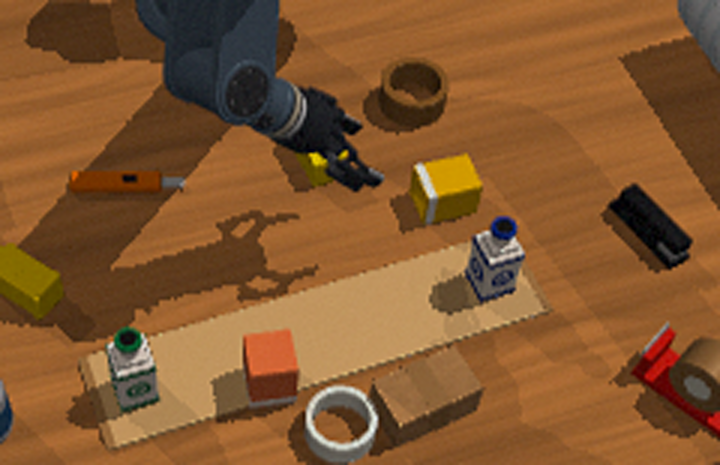

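Yellow lies on its side with its mouth toward −y. That was my fifteenth picture, one past the limit of 14, so I'll view no more and measure by numbers from here. Next, the second half of yellow's flip.

```bash
python3 -m inch '[{"dx":0.84,"dy":0,"dz":0.07,"wx":0,"wy":-9,"wz":0},{"dx":0.84,"dy":0,"dz":0.07,"wx":0,"wy":-9,"wz":0},{"dx":0.84,"dy":0,"dz":0.07,"wx":0,"wy":-9,"wz":0},{"dx":0.84,"dy":0,"dz":0.07,"wx":0,"wy":-9,"wz":0},{"dx":0.84,"dy":0,"dz":0.07,"wx":0,"wy":-9,"wz":0},{"dx":4.26,"dy":-0.06,"dz":-1.01,"wx":0,"wy":0,"wz":0},{"dx":4.26,"dy":-0.06,"dz":-1.01,"wx":0,"wy":0,"wz":0},{"dx":4.26,"dy":-0.06,"dz":-1.01,"wx":0,"wy":0,"wz":0}]'; python3 -m inch '[{"dx":0.84,"dy":0,"dz":0.07,"wx":0,"wy":-9,"wz":0},{"dx":0.84,"dy":0,"dz":0.07,"wx":0,"wy":-9,"wz":0},{"dx":0.84,"dy":0,"dz":0.07,"wx":0,"wy":-9,"wz":0},{"dx":0.84,"dy":0,"dz":0.07,"wx":0,"wy":-9,"wz":0},{"dx":0.84,"dy":0,"dz":0.07,"wx":0,"wy":-9,"wz":0},{"dx":0,"dy":0,"dz":0,"wx":0,"wy":0,"wz":0}]'; python3 - <<'E'
from h import *
print(state()[0]['q'].round(2));b=plan([.489,.216,.14],R_of(-2.2,-45)); plan([.489,.216,.040],R_of(-2.2,-45),*b)
E
```

```text
t: 50.5
tcp_pos: [0.4858, 0.2194, 0.2316]
tool_rot: [0.72, 0.694, 0.0, -0.0]
force: [0.6, -0.1, -0.1]
finger_gap: 1.002
gripper_force: 0.0
t: 51.25
tcp_pos: [0.487, 0.2567, 0.2135]
tool_rot: [0.664, 0.643, -0.276, 0.265]
force: [0.3, 1.0, -0.5]
finger_gap: 1.0
gripper_force: 0.0
[ 0.53  0.75  1.5  -0.65  1.42  0.84]
t 51.2 grasp pt [0.486 0.219 0.175]
 turn x1 d [-0.01  0.01  0.  ] w [0.08 0.05 0.32]
 shift x1 d [2.33 0.34 2.67]
 shift x2 d [3.54 0.   3.54]
```

```bash
python3 -m inch '[{"dx":2.33,"dy":0.34,"dz":2.67,"wx":0,"wy":0,"wz":0.3},{"dx":2.4,"dy":0,"dz":2.4,"wx":0,"wy":0,"wz":0},{"dx":2.4,"dy":0,"dz":2.4,"wx":0,"wy":0,"wz":0},{"dx":2.3,"dy":0,"dz":2.3,"wx":0,"wy":0,"wz":0},{"dx":0,"dy":0,"dz":0,"wx":0,"wy":0,"wz":0}]' 1 60; python3 -m inch '[{"dx":0,"dy":0,"dz":0,"wx":0,"wy":0,"wz":0},{"dx":0,"dy":0,"dz":0,"wx":0,"wy":0,"wz":0},{"dx":0,"dy":0,"dz":0,"wx":0,"wy":0,"wz":0},{"dx":0,"dy":0,"dz":0,"wx":0,"wy":0,"wz":0},{"dx":0,"dy":0,"dz":0,"wx":0,"wy":0,"wz":0},{"dx":0,"dy":0,"dz":0,"wx":0,"wy":0,"wz":0}]' 0 60
python3 - <<'E'
from h import *
s,p,R=state(); p=p+R[:,2]*G
a=plan(p+[0,0,.11],R)
b=plan([.52,.06,p[2]+.11],R_of(2,0),*a)
c=plan([.645,.055,.15],R_of(2,45),*b)
plan([.645,.055,.063],R_of(2.,45),*c)
E
```

```text
t: 51.88
tcp_pos: [0.4918, 0.2511, 0.0797]
tool_rot: [0.667, 0.639, -0.276, 0.266]
force: [0.2, -0.1, 0.3]
finger_gap: 1.0
gripper_force: 0.0
t: 52.62
tcp_pos: [0.4939, 0.2526, 0.0834]
tool_rot: [0.668, 0.638, -0.273, 0.268]
force: [-0.9, 2.1, 5.9]
finger_gap: 0.695
gripper_force: 65.4
t 52.6 grasp pt [0.493 0.214 0.045]
 shift x3 d [-2.59  0.04 -2.59]
 turn x5 d [-0.84 -0.02  0.07] w [-0.24  8.99 -0.88]
 shift x3 d [-5.18  0.73  0.  ]
 turn x5 d [-0.84  0.    0.07] w [0. 9. 0.]
 shift x3 d [-0.34  4.16 -0.1 ]
 shift x2 d [-3.08  0.    3.08]
```

```bash
python3 -m inch '[{"dx":-2.59,"dy":0,"dz":-2.59,"wx":0,"wy":0,"wz":0},{"dx":-2.59,"dy":0,"dz":-2.59,"wx":0,"wy":0,"wz":0},{"dx":-2.59,"dy":0,"dz":-2.59,"wx":0,"wy":0,"wz":0},{"dx":-0.84,"dy":-0.02,"dz":0.07,"wx":-0.24,"wy":9,"wz":-0.88},{"dx":-0.84,"dy":-0.02,"dz":0.07,"wx":-0.24,"wy":9,"wz":-0.88},{"dx":-0.84,"dy":-0.02,"dz":0.07,"wx":-0.24,"wy":9,"wz":-0.88},{"dx":-0.84,"dy":-0.02,"dz":0.07,"wx":-0.24,"wy":9,"wz":-0.88},{"dx":-0.84,"dy":-0.02,"dz":0.07,"wx":-0.24,"wy":9,"wz":-0.88}]'; python3 -m inch '[{"dx":-5.18,"dy":0.73,"dz":0,"wx":0,"wy":0,"wz":0},{"dx":-5.18,"dy":0.73,"dz":0,"wx":0,"wy":0,"wz":0},{"dx":-5.18,"dy":0.73,"dz":0,"wx":0,"wy":0,"wz":0},{"dx":-0.84,"dy":0,"dz":0.07,"wx":0,"wy":9,"wz":0},{"dx":-0.84,"dy":0,"dz":0.07,"wx":0,"wy":9,"wz":0},{"dx":-0.84,"dy":0,"dz":0.07,"wx":0,"wy":9,"wz":0},{"dx":-0.84,"dy":0,"dz":0.07,"wx":0,"wy":9,"wz":0},{"dx":-0.84,"dy":0,"dz":0.07,"wx":0,"wy":9,"wz":0},{"dx":0,"dy":0,"dz":0,"wx":0,"wy":0,"wz":0}]'; python3 - <<'E'
from h import *
s,p,R=state(); print(s['q'].round(2),s['finger_gap'])
c=plan([.645,.055,.15],R_of(2.,45)); plan([.645,.055,.063],R_of(2.,45),*c)
E
```

```text
t: 53.62
tcp_pos: [0.4911, 0.2139, 0.2077]
tool_rot: [0.694, 0.72, 0.002, -0.002]
force: [-0.4, 0.4, -2.9]
finger_gap: 0.696
gripper_force: 65.4
t: 54.75
tcp_pos: [0.5202, 0.0195, 0.1892]
tool_rot: [0.644, 0.663, 0.264, -0.275]
force: [0.1, 0.0, -3.4]
finger_gap: 0.696
gripper_force: 65.6
[-0.46  0.7   1.77  0.72  1.22 -0.94] 0.6961901676699169
t 54.8 grasp pt [0.519 0.058 0.151]
 turn x1 d [-0.01 -0.    0.  ] w [-0.01  0.1  -0.28]
 shift x3 d [-0.19  4.2  -0.14]
 shift x2 d [-3.08  0.    3.08]
```

```bash
python3 -m inch '[{"dx":-0.19,"dy":4.2,"dz":-0.14,"wx":0,"wy":0,"wz":-0.3},{"dx":-0.19,"dy":4.2,"dz":-0.14,"wx":0,"wy":0,"wz":0},{"dx":-0.19,"dy":4.2,"dz":-0.14,"wx":0,"wy":0,"wz":0},{"dx":-3,"dy":0,"dz":3,"wx":0,"wy":0,"wz":0},{"dx":-3,"dy":0,"dz":3,"wx":0,"wy":0,"wz":0},{"dx":0,"dy":0,"dz":0,"wx":0,"wy":0,"wz":0},{"dx":0,"dy":0,"dz":0,"wx":0,"wy":0,"wz":0}]'; python3 -m inch '[{"dx":-0.35,"dy":0,"dz":0.35,"wx":0,"wy":0,"wz":0},{"dx":0,"dy":0,"dz":0,"wx":0,"wy":0,"wz":0},{"dx":0,"dy":0,"dz":0,"wx":0,"wy":0,"wz":0}]'; python3 -m inch '[{"dx":-0.25,"dy":0,"dz":0.25,"wx":0,"wy":0,"wz":0},{"dx":0,"dy":0,"dz":0,"wx":0,"wy":0,"wz":0},{"dx":0,"dy":0,"dz":0,"wx":0,"wy":0,"wz":0}]';python3 -m inch '[{"dx":-0.2,"dy":0,"dz":0.2,"wx":0,"wy":0,"wz":0},{"dx":0,"dy":0,"dz":0,"wx":0,"wy":0,"wz":0},{"dx":0,"dy":0,"dz":0,"wx":0,"wy":0,"wz":0}]'
```

```text
t: 55.62
tcp_pos: [0.6468, 0.0203, 0.1068]
tool_rot: [0.64, 0.667, 0.266, -0.275]
force: [-0.4, -0.3, -2.5]
finger_gap: 0.695
gripper_force: 65.5
t: 56.0
tcp_pos: [0.6466, 0.0194, 0.1009]
tool_rot: [0.64, 0.666, 0.267, -0.275]
force: [-0.0, 0.6, -3.1]
finger_gap: 0.696
gripper_force: 65.6
t: 56.38
tcp_pos: [0.6463, 0.0196, 0.0965]
tool_rot: [0.64, 0.666, 0.266, -0.276]
force: [0.3, 0.7, -2.4]
finger_gap: 0.696
gripper_force: 65.6
t: 56.75
tcp_pos: [0.6463, 0.0196, 0.0937]
tool_rot: [0.64, 0.666, 0.266, -0.276]
force: [-0.2, 0.1, -3.3]
finger_gap: 0.694
gripper_force: 65.6
```

```bash
python3 -m inch '[{"dx":-0.2,"dy":0,"dz":0.2,"wx":0,"wy":0,"wz":0},{"dx":0,"dy":0,"dz":0,"wx":0,"wy":0,"wz":0},{"dx":0,"dy":0,"dz":0,"wx":0,"wy":0,"wz":0}]';python3 -m inch '[{"dx":-0.2,"dy":0,"dz":0.2,"wx":0,"wy":0,"wz":0},{"dx":0,"dy":0,"dz":0,"wx":0,"wy":0,"wz":0},{"dx":0,"dy":0,"dz":0,"wx":0,"wy":0,"wz":0}]'; python3 -m inch '[{"dx":-0.15,"dy":0,"dz":0.15,"wx":0,"wy":0,"wz":0},{"dx":0,"dy":0,"dz":0,"wx":0,"wy":0,"wz":0},{"dx":0,"dy":0,"dz":0,"wx":0,"wy":0,"wz":0}]'
```

```text
t: 57.12
tcp_pos: [0.6463, 0.0196, 0.0909]
tool_rot: [0.64, 0.666, 0.266, -0.276]
force: [0.1, 0.2, -2.2]
finger_gap: 0.699
gripper_force: 65.6
t: 57.5
tcp_pos: [0.6463, 0.0196, 0.0881]
tool_rot: [0.64, 0.666, 0.266, -0.276]
force: [0.5, -0.4, -2.9]
finger_gap: 0.693
gripper_force: 65.6
t: 57.88
tcp_pos: [0.6464, 0.0196, 0.086]
tool_rot: [0.64, 0.666, 0.266, -0.275]
force: [-0.3, 0.8, -3.1]
finger_gap: 0.692
gripper_force: 65.6
```

```bash
python3 -m inch '[{"dx":-0.15,"dy":0,"dz":0.15,"wx":0,"wy":0,"wz":0},{"dx":0,"dy":0,"dz":0,"wx":0,"wy":0,"wz":0},{"dx":0,"dy":0,"dz":0,"wx":0,"wy":0,"wz":0}]'; python3 -m inch '[{"dx":-0.15,"dy":0,"dz":0.15,"wx":0,"wy":0,"wz":0},{"dx":0,"dy":0,"dz":0,"wx":0,"wy":0,"wz":0},{"dx":0,"dy":0,"dz":0,"wx":0,"wy":0,"wz":0}]'; python3 -m inch '[{"dx":-0.15,"dy":0,"dz":0.15,"wx":0,"wy":0,"wz":0},{"dx":0,"dy":0,"dz":0,"wx":0,"wy":0,"wz":0},{"dx":0,"dy":0,"dz":0,"wx":0,"wy":0,"wz":0}]'
```

```text
t: 58.25
tcp_pos: [0.6465, 0.0195, 0.0855]
tool_rot: [0.64, 0.666, 0.267, -0.276]
force: [-1.3, -2.3, 5.3]
finger_gap: 0.691
gripper_force: 66.2
t: 58.62
tcp_pos: [0.6465, 0.0194, 0.0853]
tool_rot: [0.639, 0.666, 0.268, -0.277]
force: [-3.4, -4.3, 13.6]
finger_gap: 0.695
gripper_force: 67.2
t: 59.0
tcp_pos: [0.6466, 0.0192, 0.0852]
tool_rot: [0.639, 0.665, 0.269, -0.278]
force: [-5.1, -7.0, 22.8]
finger_gap: 0.691
gripper_force: 67.9
```

```bash
python3 -m inch '[{"dx":0.35,"dy":0,"dz":-0.3,"wx":0,"wy":0,"wz":0},{"dx":0,"dy":0,"dz":0,"wx":0,"wy":0,"wz":0}]'; python3 -m inch '[{"dx":0,"dy":0,"dz":0,"wx":0,"wy":0,"wz":0},{"dx":0,"dy":0,"dz":0,"wx":0,"wy":0,"wz":0},{"dx":0,"dy":0,"dz":0,"wx":0,"wy":0,"wz":0},{"dx":0,"dy":0,"dz":-2,"wx":0,"wy":0,"wz":0},{"dx":0,"dy":0,"dz":-4,"wx":0,"wy":0,"wz":0},{"dx":0,"dy":0,"dz":-5,"wx":0,"wy":0,"wz":0},{"dx":0,"dy":-5,"dz":-2,"wx":0,"wy":0,"wz":0},{"dx":0,"dy":-5,"dz":0,"wx":0,"wy":0,"wz":0},{"dx":0,"dy":-5,"dz":0,"wx":0,"wy":0,"wz":0},{"dx":0,"dy":0,"dz":0,"wx":0,"wy":0,"wz":0}]' 1; python3 - <<'E'
from h import *
im=eyes.snapshot('scene')[:,:,::-1].copy(); cv2.imwrite('pics/s12.png',im)
hsv=cv2.cvtColor(im,cv2.COLOR_BGR2HSV)
for n,(u0,u1,v0,v1),lo,hi,z in [('terra',(300,350,200,250),(4,150,60),(11,255,255),.086),('yel',(330,400,180,230),(20,180,60),(30,255,255),.086),
   ('bluerim',(395,420,175,195),(105,120,40),(125,255,255),.136),('greenrim',(270,295,210,235),(60,100,20),(85,255,255),.136)]:
    m=cv2.inRange(hsv,lo,hi); k=np.zeros_like(m); k[v0:v1,u0:u1]=m[v0:v1,u0:u1]
    c=cv2.findContours(k,cv2.RETR_EXTERNAL,cv2.CHAIN_APPROX_NONE)[0]
    if not c: print(n,'none'); continue
    c=max(c,key=cv2.contourArea); a=cv2.approxPolyDP(c,2.5,True)[:,0]; print(n,cv2.contourArea(c),cv2.boundingRect(c),a.tolist()); print(ray('scene',a,z)[:,:2].round(3).tolist())
print('expect terra placed:',px('scene',[[.69,-.111,.086],[.645,.055,.086],[.65,-.27,.136],[.64,.212,.136]]).round(0).tolist())
E
```

```text
t: 59.25
tcp_pos: [0.6468, 0.0195, 0.0856]
tool_rot: [0.64, 0.666, 0.267, -0.275]
force: [-0.6, -4.7, 6.9]
finger_gap: 0.697
gripper_force: 66.8
t: 60.5
tcp_pos: [0.4968, -0.0781, 0.1769]
tool_rot: [0.641, 0.664, 0.266, -0.277]
force: [0.8, 0.0, 0.5]
finger_gap: 0.997
gripper_force: 0.0
terra 332.5 (321, 220, 18, 24) [[336, 220], [321, 222], [324, 243], [338, 241]]
[[0.678, -0.08], [0.669, -0.136], [0.758, -0.153], [0.765, -0.102]]
yel 348.0 (360, 195, 22, 25) [[375, 195], [361, 201], [360, 208], [366, 219], [380, 213], [381, 206]]
[[0.615, 0.102], [0.625, 0.04], [0.654, 0.025], [0.708, 0.029], [0.698, 0.089], [0.67, 0.105]]
bluerim 37.0 (404, 183, 8, 7) [[405, 183], [404, 187], [409, 189], [411, 184]]
[[0.628, 0.215], [0.645, 0.203], [0.659, 0.218], [0.64, 0.235]]
greenrim 43.0 (278, 219, 9, 8) [[278, 222], [280, 226], [286, 225], [282, 219]]
[[0.652, -0.293], [0.671, -0.29], [0.673, -0.269], [0.644, -0.276]]
expect terra placed: [[329.0, 225.0], [367.0, 204.0], [284.0, 220.0], [406.0, 186.0]]
```

Terracotta's origin is about 47 mm off the mat's centre line, and the limit is 40. The other three are fine. I'll grip terracotta from above, closing along y, and shift it back.

```bash
python3 - <<'E'
from h import *
s,p,R=state(); print(s['q'].round(2)); p=p+R[:,2]*G
a=plan(p+[0,-.05,.08],R_of(2,0)); b=plan([.698,-.11,.17],R_of(85,0),*a); plan([.698,-.11,.052],R_of(85,0),*b)
E
```

```text
[-0.64  0.73  1.74  0.61  1.29 -1.04]
t 60.5 grasp pt [ 0.498 -0.041  0.139]
 turn x5 d [0.85 0.   0.07] w [ 0.02 -9.01  0.02]
 shift x2 d [-2.5  -0.09 -4.  ]
 turn x9 d [0. 0. 0.] w [ 0.    0.   -9.22]
 shift x4 d [-5.02 -0.05  1.22]
 shift x3 d [0.   0.   3.93]
```

```bash
python3 -m inch '[{"dx":0.85,"dy":0,"dz":0.07,"wx":0,"wy":-9,"wz":0},{"dx":0.85,"dy":0,"dz":0.07,"wx":0,"wy":-9,"wz":0},{"dx":0.85,"dy":0,"dz":0.07,"wx":0,"wy":-9,"wz":0},{"dx":0.85,"dy":0,"dz":0.07,"wx":0,"wy":-9,"wz":0},{"dx":0.85,"dy":0,"dz":0.07,"wx":0,"wy":-9,"wz":0},{"dx":-2.5,"dy":0,"dz":-4,"wx":0,"wy":0,"wz":0},{"dx":-2.5,"dy":0,"dz":-4,"wx":0,"wy":0,"wz":0}]'; python3 -m inch '[{"dx":0,"dy":0,"dz":0,"wx":0,"wy":0,"wz":-9.2},{"dx":0,"dy":0,"dz":0,"wx":0,"wy":0,"wz":-9.2},{"dx":0,"dy":0,"dz":0,"wx":0,"wy":0,"wz":-9.2},{"dx":0,"dy":0,"dz":0,"wx":0,"wy":0,"wz":-9.2},{"dx":0,"dy":0,"dz":0,"wx":0,"wy":0,"wz":-9.2},{"dx":0,"dy":0,"dz":0,"wx":0,"wy":0,"wz":-9.2},{"dx":0,"dy":0,"dz":0,"wx":0,"wy":0,"wz":-9.2},{"dx":0,"dy":0,"dz":0,"wx":0,"wy":0,"wz":-9.2},{"dx":0,"dy":0,"dz":0,"wx":0,"wy":0,"wz":-9.2}]';  python3 -m inch '[{"dx":-5,"dy":0,"dz":1,"wx":0,"wy":0,"wz":0},{"dx":-5,"dy":0,"dz":1,"wx":0,"wy":0,"wz":0},{"dx":-5,"dy":0,"dz":1,"wx":0,"wy":0,"wz":0},{"dx":-5,"dy":0,"dz":1,"wx":0,"wy":0,"wz":0},{"dx":0,"dy":0,"dz":0,"wx":0,"wy":0,"wz":0},{"dx":0,"dy":0,"dz":0,"wx":0,"wy":0,"wz":0}]'; python3 - <<'E'
from h import *
print(state()[0]['q'].round(2)); b=plan([.698,-.11,.17],R_of(85,0)); plan([.698,-.11,.052],R_of(85,0),*b)
E
```

```text
t: 61.42
tcp_pos: [0.5018, -0.089, 0.2733]
tool_rot: [0.692, 0.722, 0.002, 0.001]
force: [0.8, -0.3, -0.2]
finger_gap: 0.997
gripper_force: 0.0
t: 62.55
tcp_pos: [0.5019, -0.0897, 0.2725]
tool_rot: [0.041, 0.999, 0.0, 0.002]
force: [0.7, 0.3, 0.0]
finger_gap: 0.998
gripper_force: 0.0
t: 63.3
tcp_pos: [0.6995, -0.1064, 0.2319]
tool_rot: [0.043, 0.999, 0.001, 0.001]
force: [-0.4, 0.2, 0.4]
finger_gap: 0.999
gripper_force: 0.0
[-0.31  0.72  1.27  0.    1.16 -1.79]
t 63.3 grasp pt [ 0.7   -0.106  0.178]
 turn x1 d [-0.01  0.01  0.  ] w [0.09 0.08 0.03]
 shift x1 d [ 0.12 -0.38  0.79]
 shift x3 d [0.   0.   3.93]
```

```bash
python3 -m inch '[{"dx":0.1,"dy":-0.4,"dz":3.6,"wx":0,"wy":0,"wz":0},{"dx":0,"dy":0,"dz":3,"wx":0,"wy":0,"wz":0},{"dx":0,"dy":0,"dz":3,"wx":0,"wy":0,"wz":0},{"dx":0,"dy":0,"dz":1.5,"wx":0,"wy":0,"wz":0},{"dx":0,"dy":0,"dz":1.4,"wx":0,"wy":0,"wz":0},{"dx":0,"dy":0,"dz":0,"wx":0,"wy":0,"wz":0}]'; python3 -m inch '[{"dx":0,"dy":0,"dz":0,"wx":0,"wy":0,"wz":0},{"dx":0,"dy":0,"dz":0,"wx":0,"wy":0,"wz":0},{"dx":0,"dy":0,"dz":0,"wx":0,"wy":0,"wz":0},{"dx":0,"dy":0,"dz":0,"wx":0,"wy":0,"wz":0},{"dx":0,"dy":0,"dz":0,"wx":0,"wy":0,"wz":0},{"dx":0,"dy":0,"dz":0,"wx":0,"wy":0,"wz":0}]' 0 50
```

```text
t: 64.05
tcp_pos: [0.6979, -0.1104, 0.1066]
tool_rot: [0.043, 0.999, 0.001, 0.0]
force: [-0.3, 0.7, 0.7]
finger_gap: 0.997
gripper_force: 0.0
t: 64.8
tcp_pos: [0.6995, -0.111, 0.1087]
tool_rot: [0.043, 0.999, -0.0, 0.003]
force: [1.1, -0.6, 6.0]
finger_gap: 0.698
gripper_force: 54.3
```

```bash
python3 -m inch '[{"dx":0,"dy":0,"dz":-1.0,"wx":0,"wy":0,"wz":0},{"dx":1.6,"dy":0,"dz":0,"wx":0,"wy":0,"wz":0},{"dx":1.6,"dy":0,"dz":0,"wx":0,"wy":0,"wz":0},{"dx":1.5,"dy":0,"dz":0,"wx":0,"wy":0,"wz":0},{"dx":0,"dy":0,"dz":0,"wx":0,"wy":0,"wz":0},{"dx":0,"dy":0,"dz":0.5,"wx":0,"wy":0,"wz":0},{"dx":0,"dy":0,"dz":0,"wx":0,"wy":0,"wz":0},{"dx":0,"dy":0,"dz":0,"wx":0,"wy":0,"wz":0}]'; python3 -m inch '[{"dx":0,"dy":0,"dz":0.25,"wx":0,"wy":0,"wz":0},{"dx":0,"dy":0,"dz":0,"wx":0,"wy":0,"wz":0},{"dx":0,"dy":0,"dz":0,"wx":0,"wy":0,"wz":0}]'; python3 -m inch '[{"dx":0,"dy":0,"dz":0.2,"wx":0,"wy":0,"wz":0},{"dx":0,"dy":0,"dz":0,"wx":0,"wy":0,"wz":0},{"dx":0,"dy":0,"dz":0,"wx":0,"wy":0,"wz":0}]'
```

```text
t: 65.8
tcp_pos: [0.6519, -0.1065, 0.1116]
tool_rot: [0.043, 0.999, 0.001, 0.001]
force: [0.5, -0.1, -2.3]
finger_gap: 0.7
gripper_force: 53.9
t: 66.18
tcp_pos: [0.6515, -0.1064, 0.1093]
tool_rot: [0.043, 0.999, 0.001, 0.001]
force: [0.3, -0.4, -2.2]
finger_gap: 0.7
gripper_force: 53.9
t: 66.55
tcp_pos: [0.6516, -0.1065, 0.1087]
tool_rot: [0.043, 0.999, 0.0, 0.001]
force: [-3.2, 0.5, 6.0]
finger_gap: 0.705
gripper_force: 54.5
```

Contact made; releasing, rising, moving clear and checking everything in both cameras.

```bash
python3 -m inch '[{"dx":0,"dy":0,"dz":0,"wx":0,"wy":0,"wz":0},{"dx":0,"dy":0,"dz":0,"wx":0,"wy":0,"wz":0},{"dx":0,"dy":0,"dz":0,"wx":0,"wy":0,"wz":0},{"dx":0,"dy":0,"dz":-2,"wx":0,"wy":0,"wz":0},{"dx":0,"dy":0,"dz":-5,"wx":0,"wy":0,"wz":0},{"dx":0,"dy":0,"dz":-5,"wx":0,"wy":0,"wz":0},{"dx":5,"dy":0,"dz":-2,"wx":0,"wy":0,"wz":0},{"dx":5,"dy":0,"dz":0,"wx":0,"wy":0,"wz":0},{"dx":5,"dy":0,"dz":0,"wx":0,"wy":0,"wz":0},{"dx":5,"dy":0,"dz":0,"wx":0,"wy":0,"wz":0}]' 1;  python3 -m inch '[{"dx":0,"dy":0,"dz":0,"wx":0,"wy":0,"wz":0},{"dx":0,"dy":0,"dz":0,"wx":0,"wy":0,"wz":0}]'; cat > chk.py <<'E'
from h import *
T={'terra':((4,150,60),(11,255,255),.086,[.652,-.107]),'yel':((20,180,60),(30,255,255),.086,[.645,.062]),
   'bluerim':((105,120,40),(125,255,255),.132,[.642,.212]),'greenrim':((60,100,20),(85,255,255),.132,[.657,-.273])}
for cm in('scene','top'):
    im=eyes.snapshot(cm)[:,:,::-1].copy(); hsv=cv2.cvtColor(im,cv2.COLOR_BGR2HSV); cv2.imwrite(f'pics/fin_{cm}.png',im)
    for n,(lo,hi,z,P) in T.items():
        e=px(cm,[*P,z])[0]; u,v=e.round().astype(int); m=cv2.inRange(hsv,lo,hi); k=np.zeros_like(m)
        w=14 if z<.1 else 7; k[v-w:v+w+1,u-w:u+w+1]=m[v-w:v+w+1,u-w:u+w+1]
        cs=cv2.findContours(k,cv2.RETR_EXTERNAL,cv2.CHAIN_APPROX_NONE)[0]
        if not cs: print(cm,n,'none'); continue
        c=max(cs,key=cv2.contourArea); M=cv2.boundingRect(c); a=np.array([[M[0],M[1]],[M[0]+M[2]-1,M[1]+M[3]-1]])
        print(cm,n,'exp px',e.round(0),'bbox',M,'ctr at z',ray(cm,a.mean(0),z)[0,:2].round(3))
E
python3 chk.py
```

```text
t: 67.8
tcp_pos: [0.4508, -0.0891, 0.2484]
tool_rot: [0.043, 0.999, -0.0, 0.002]
force: [1.2, -0.6, -0.1]
finger_gap: 1.0
gripper_force: 0.0
t: 68.05
tcp_pos: [0.4532, -0.0898, 0.2483]
tool_rot: [0.044, 0.999, -0.0, 0.003]
force: [0.2, 0.6, 1.5]
finger_gap: 1.0
gripper_force: 0.0
scene terra exp px [327. 216.] bbox (319, 209, 18, 22) ctr at z [ 0.666 -0.11 ]
scene yel exp px [368. 204.] bbox (360, 195, 22, 24) ctr at z [0.66  0.066]
scene bluerim exp px [406. 187.] bbox (404, 183, 8, 7) ctr at z [0.642 0.22 ]
scene greenrim exp px [284. 222.] bbox (278, 219, 9, 8) ctr at z [ 0.656 -0.28 ]
top terra exp px [324. 173.] bbox (317, 166, 16, 19) ctr at z [ 0.646 -0.108]
top yel exp px [281. 174.] bbox (271, 167, 16, 18) ctr at z [0.64  0.071]
top bluerim exp px [240. 171.] bbox (236, 169, 6, 6) ctr at z [0.641 0.218]
top greenrim exp px [368. 170.] bbox (368, 167, 6, 7) ctr at z [ 0.657 -0.281]
```

All four pieces are within limits and the bystanders are untouched. Handing in.

```bash
python3 -c "
from station import workorder; print(workorder.sign_off())"
```

```text
the job is handed in; nothing more can be done
None
```

The job is handed in but returned no verdict: by camera check the blue and green vases stand upright and both pots sit mouth-down on the mat within limits, no red vase was present, no bystander was seen to move, and I viewed 15 pictures, one over the limit of 14.

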